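# Swap the dust cap for the grating disc and load the cutter

### The arm

A 6-joint arm with a two-finger parallel gripper is mounted at the origin on the work surface. World frame = base frame: x ahead of the robot, y to its left, z up, the work surface at z = 0. Lengths are in m, angles in rad, forces in N, time in s.
With the tool pointing down it reaches from about 0.35 to 0.975 m from the base axis. Payload 4.9 kg.
Tool frame: the origin (TCP) lies at the very end of the fingers, on their centre line; the grasp point (between the pads) lies 19 mm behind it (manip.hold_point_z is the distance from the TCP to the grasp point, in m); z points along the fingers, x is the direction in which the jaws open and shut, and the axes are right-handed (so a half turn about z gives the same grasp; the last joint's range is limited). The gripper opens to 85 mm and grips with 20 to 120 N. Pads are 22 mm wide; open, the fingers measure 114 mm over their backs; the gripper's body (76 mm by 85 mm) begins 54 mm behind the grasp point. The pads swing forward as they close: fully open they stand 13 mm farther back than shut.
Start: joints at [-1.281, 0.053, 1.613, -0, 1.476, -0.119], TCP at [0.248, -0.573, 0.231] pointing down, gripper open.
Joint ranges: [-3.01, 3.01], [-1.01, 2.22], [0.06, 2.58], [-1.02, 4.17], [0.09, 2.62], [-3.14, 3.14]. Speed limits (rad/s): [2.57, 2.57, 3.14, 3.14, 3.14, 3.14].

### API

Orientations are given as a unit quaternion [w, x, y, z].
In Python, from plant import manip gives the robot as it stands.
- The arm moves only by the shell command python3 -m handwheel 'ROWS' [OPENING]. ROWS is JSON, a list of rows, each an object of numbers: "dx", "dy", "dz": the shift along the tool's x, y, z in m; "ax", "ay", "az": the turn, a rotation vector about the tool's x, y, z in rad. In form: [{"dx": .., "dy": .., "dz": .., "ax": .., "ay": .., "az": ..}, ...]. A call has 1 to 5 rows; each row is the pose to reach, as a shift and turn from the pose commanded when the call began, along the tool's axes at that moment; what a row does not reach only later rows make up. A row lasts 1/8 s, in which the tool goes at most 62.5 mm and 10.7 degrees, less where a joint would pass 70% of its speed; a pose out of reach is approached as far as the arm can. A call with a gripper value outside its range is refused whole. OPENING is the closure in counts, from 0 (fully open) to 255 (shut), set as the call begins (- or left out, the last holds). The fingers move at their own pace and stop on an object; the grip force is fixed at half the most. Time passes only in rows, so rows that repeat a pose let the fingers close. It gives the time, the measured TCP pose, the force and the opening at its end, in the units of the state.
- manip.state(): the state, without advancing time (a new reading comes with each control period).
- manip.grab_frame(name): name is "scene" or "side" or "wrist"; returns a dict with "image" (480x640x3 uint8, blue, green, red), "z_map" (480x640 float32, m along the optical axis (not along the pixel's ray), 0 where there is no reading), "K" (3x3 intrinsics, pixels), "xyz" and "rotation" of the camera in the world. Camera axes: x right, y up, looking along -z (the intrinsics and any distortion apply to the point x, -y, -z); pixel columns grow to the right and rows downward; lengths in m; the calibration is good to about 2 mm. The wrist camera is an equidistant fisheye: a pixel r from the principal point sees the ray r / f radians off the axis. A picture is of the moment at which its call begins.
- manip.job_done(): hands the job in, once; it reports no verdict.
The state is a dict: "time": time; "joint_pos": joint angles; "joint_vel": joint speeds; "joint_efforts": joint torques, N m; "tool_pos": TCP position; "tool_rot": TCP orientation; "contact_force": force on the tool from outside, world axes, zero at the start; "ft_torque": the same for the moment, N m; "gripper_width": opening from 0.0 (shut) to 1.0 (fully open).
Only numpy, scipy, OpenCV 4.12 (cv2) and the standard library are available. Lean on these libraries where they do the work, as an engineer would, in place of code of your own. Each camera call takes 0.05 s, during which the arm holds its last target.

### The job

Get the vegetable cutter ready: lift the dust cap off its drive and put it away in an empty parts box, find the grating disc in one of the three boxes, lower it gently onto the drive drum and turn it until it drops fully home. Put every beetroot into the feed tray. Never have more than one box open at a time, leave all boxes fully shut at the end, and do not disturb the crockery.

Things in the scene. Friction and masses are not known exactly. Their poses are not given: they have to be found in the camera images.
- disc: Steel grating disc, 0.35 kg, 52 mm tall. Origin at the centre of its lower edge, z up: skirt 80 mm outside, 72 inside, 20 deep, open below; then a plate 88 mm across, z 20 to 26 mm. Hidden inside the skirt are four slots a quarter turn apart, their angle to the grip not given, for the drive's dogs. It starts upright in one of the closed boxes.
- cutter: Base of the electric vegetable cutter, fixed: white housing 170 x 170 mm, 70 mm high. Origin at the centre of its underside, z up.
- cutter_seat (a point): Centre of the drive drum's top, 93 mm above the worktop; turns only with the housing. A disc at the wrong angle rests level on the dogs, origin 4 mm below this point, centred by its skirt, light to turn. When slots meet dogs (within a quarter turn; window +-4 degrees) its weight drops it 8 mm if nothing holds it up: home, its origin is 12 mm below this point.
- tray: Feed tray: fixed open aluminium tray, 124 (x) x 184 (y) x 30 mm high outside, walls and floor 4 mm. Origin at the centre of its underside.
- box1: White parts box, fixed, one of three alike, 110 x 110 x 64 mm outside, walls and floor 4 mm, closed by a steel sliding lid. Origin at the centre of its underside; the lid slides open towards the box's -x.
- box1_lid (a joint): How far this box's lid is slid open, m: 0 shut, 0.115 fully open. It stays where it is left; about 2 N moves it. The lid is 6 mm thick, top face 70.5 mm above the worktop.
- box1_knob (a point): Middle of the grip part of the black round knob on this box's lid (knob 22 mm across, from 70 to 97 mm above the worktop); this point is 83 mm above the worktop, and with the lid shut 30 mm from the box's centre towards its +x. It moves with the lid. Axes as the box's.
- beet1: A beetroot, squat and round, 56 mm across at its widest (near mid-height), 46 mm tall plus a small stem stub of 7 mm, 0.13 kg, flat underneath. Origin at its middle, 23 mm above its underside. May be absent.
- box2: White parts box, fixed, one of three alike, 110 x 110 x 64 mm outside, walls and floor 4 mm, closed by a steel sliding lid. Origin at the centre of its underside; the lid slides open towards the box's -x.
- box2_lid (a joint): How far this box's lid is slid open, m: 0 shut, 0.115 fully open. It stays where it is left; about 2 N moves it. The lid is 6 mm thick, top face 70.5 mm above the worktop.
- box2_knob (a point): Middle of the grip part of the black round knob on this box's lid (knob 22 mm across, from 70 to 97 mm above the worktop); this point is 83 mm above the worktop, and with the lid shut 30 mm from the box's centre towards its +x. It moves with the lid. Axes as the box's.
- beet2: A beetroot, squat and round, 56 mm across at its widest (near mid-height), 46 mm tall plus a small stem stub of 7 mm, 0.13 kg, flat underneath. Origin at its middle, 23 mm above its underside. May be absent.
- box3: White parts box, fixed, one of three alike, 110 x 110 x 64 mm outside, walls and floor 4 mm, closed by a steel sliding lid. Origin at the centre of its underside; the lid slides open towards the box's -x.
- box3_lid (a joint): How far this box's lid is slid open, m: 0 shut, 0.115 fully open. It stays where it is left; about 2 N moves it. The lid is 6 mm thick, top face 70.5 mm above the worktop.
- box3_knob (a point): Middle of the grip part of the black round knob on this box's lid (knob 22 mm across, from 70 to 97 mm above the worktop); this point is 83 mm above the worktop, and with the lid shut 30 mm from the box's centre towards its +x. It moves with the lid. Axes as the box's.
- beet3: A beetroot, squat and round, 56 mm across at its widest (near mid-height), 46 mm tall plus a small stem stub of 7 mm, 0.13 kg, flat underneath. Origin at its middle, 23 mm above its underside. May be absent.
- saucers: Stack of white saucers, 124 mm across, 54 mm tall, not part of the job. Origin at the centre of its underside.
- bowl: White bowl, 120 mm across, 50 mm tall, not part of the job. Origin at the centre of its underside.
- mug: White mug, 76 mm across, 85 mm tall, not part of the job. Origin at the centre of its underside.
- disc_grip (a point): Point in the disc's black bar grip, on the axis, 44 mm above the disc's origin. The bar stands on the plate: 56 mm long along the disc's x, 14 mm wide along y, from 26 to 52 mm above the disc's origin. Axes as the disc's.
- cutter_drum (a point): Foot of the round aluminium drive drum, on its axis, 70 mm above the worktop. Drum 68 mm across, 23 mm tall, top edge chamfered 4 mm. On its top four dogs, 10 x 10 x 8 mm high, a quarter turn apart, 24 mm off the axis, at an unknown angle. The drum is stiff (0.3 N m): once home the disc turns hard; turning on does no harm.
- cap: Dust cap, grey plastic, round, 82 mm across, 52 mm tall, 0.12 kg: a smooth cap without slots, with a round knob on top. At the start it covers the cutter's drive drum, its top resting on the dogs; it lifts straight off (skirt 72 mm inside, 26 mm deep). Origin at the centre of its lower edge, z up; the knob, 24 mm across, is on the axis, 31 to 52 mm above the origin.
Mind the look-alikes: they are no part of the job. Leave any orange or yellow look-alike of the cap alone.

How it is judged:
By the outcome, as a careful person would: the job done as asked, in the order asked, and still so for the second after the job is handed in, with the robot touching nothing.
Of beet1, beet2, beet3 only 2 to 3 are there at a start; the rules pass over those that are not, and their reading is None.
At some moment in a run one of beet1, beet2, beet3 may be knocked a few centimetres aside while the robot is not near it.
It also fails if it takes over 210 s, if anything falls off the work surface, if the arm or the gripper's body presses on something with over 40 N, if the wrist force passes 120 N, or if a joint passes its speed limit or range.

## Working session

There is one attempt and no reset: what is moved stays moved. The work goes in short steps, Python scripts to look and compute and a shell command to move; the robot and the scene stay as the last step left them, time stands still between calls to the robot, and variables do not carry over. Pictures are saved under pics/ and viewed, and the job is handed in when it is done.

```bash
ls; mkdir -p pics; cat > h.py <<'E'
import numpy as np,cv2
from plant import manip
def grab(n,f):
    d=manip.grab_frame(n); cv2.imwrite('pics/'+f+'.png',d['image']); np.savez('pics/'+f+'.npz',**d); return d
def cloud(d):
    z=d['z_map'];K=d['K'];v,u=np.mgrid[0:480,0:640]
    p=np.stack([(u-K[0,2])/K[0,0]*z,-(v-K[1,2])/K[1,1]*z,-z],-1)
    return p@np.array(d['rotation']).T+np.array(d['xyz'])
E
python3 - <<'E'
from h import *
for n in ['scene','side','wrist']:
    d=grab(n,n+'0'); print(n,d['K'],d['xyz'],d['rotation'],{k:np.shape(v) for k,v in d.items()})
print(manip.state())
E
```

```text
pics
scene [[623.61088231   0.         320.19122337]
 [  0.         623.61088231 240.14326263]
 [  0.           0.           1.        ]] [1.23720154 0.07767757 1.16527582] [0.67023358 0.19995974 0.20809388 0.6837397 ] {'image': (480, 640, 3), 'z_map': (480, 640), 'K': (3, 3), 'xyz': (3,), 'rotation': (4,)}
side [[550.69360529   0.         331.11655729]
 [  0.         550.69360529 235.83166072]
 [  0.           0.           1.        ]] [0.01590076 0.94040836 0.67027985] [-0.20439876 -0.13596979  0.49224089  0.83512411] {'image': (480, 640, 3), 'z_map': (480, 640), 'K': (3, 3), 'xyz': (3,), 'rotation': (4,)}
wrist [[371.64829954   0.         316.21303198]
 [  0.         371.64829954 235.4781982 ]
 [  0.           0.           1.        ]] [ 0.32352252 -0.5410795   0.37168246] [ 0.82506903 -0.1338525   0.0893594  -0.54162672] {'image': (480, 640, 3), 'z_map': (480, 640), 'K': (3, 3), 'xyz': (3,), 'rotation': (4,)}
{'time': 0.15, 'joint_pos': array([-1.28102681e+00,  5.31975529e-02,  1.61400427e+00, -9.65714214e-06,
        1.47600531e+00, -1.18989560e-01]), 'joint_vel': array([-0.00026896, -0.00119502, -0.00446317, -0.00148078,  0.00119599,
       -0.00086391]), 'joint_efforts': array([ 1.77567249e-04, -3.94242847e+01, -3.70721412e+01, -1.41797068e-04,
        4.62047305e-03,  1.69204998e-05]), 'tool_pos': array([ 0.24827967, -0.57302606,  0.23033486]), 'tool_rot': array([-5.16366011e-04,  8.35903967e-01, -5.48875129e-01, -6.20502099e-04]), 'contact_force': array([0.67710925, 0.28435488, 0.01058851]), 'ft_torque': array([-0.04313478, -0.02660929, -0.018303  ]), 'gripper_width': 1.0042625961534808}
```

View pics/scene0.png

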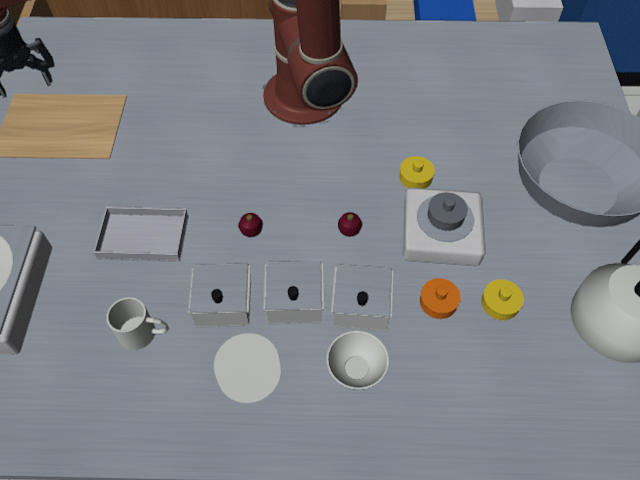

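View pics/side0.png

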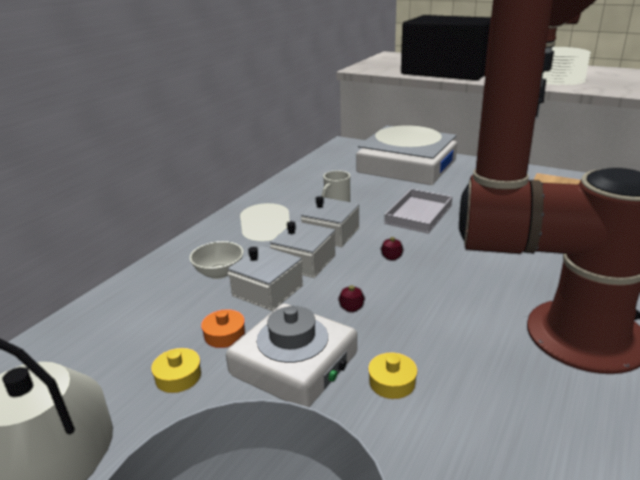

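View pics/wrist0.png

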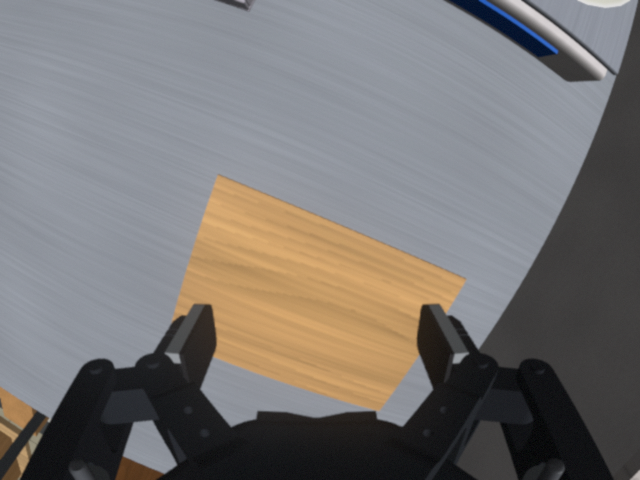

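```bash
cat >> h.py <<'E'
from scipy.spatial.transform import Rotation as R
def RM(q): q=np.array(q); return R.from_quat([q[1],q[2],q[3],q[0]]).as_matrix()
def cloud(d):
    z=d['z_map'];K=d['K'];v,u=np.mgrid[0:480,0:640]
    p=np.stack([(u-K[0,2])/K[0,0]*z,-(v-K[1,2])/K[1,1]*z,-z],-1)
    return p@RM(d['rotation']).T+np.array(d['xyz'])
def ray(d,u,v,h,fish=False):
    K=d['K'];x=(u-K[0,2])/K[0,0];y=(v-K[1,2])/K[1,1]
    if fish:
        r=np.hypot(x,y); s=np.sin(r)/max(r,1e-9); c=np.array([x*s,-y*s,-np.cos(r)])
    else: c=np.array([x,-y,-1.])
    w=RM(d['rotation'])@c; o=np.array(d['xyz']); return o+w*(h-o[2])/w[2]
def load(f): return dict(np.load('pics/'+f+'.npz'))
E
cat > seg.py <<'E'
from h import *
import sys
d=load(sys.argv[1]);P=cloud(d);im=d['image'];hsv=cv2.cvtColor(im,cv2.COLOR_BGR2HSV)
ok=d['z_map']>0
print('table z',np.median(P[380:420,100:200,2]))
H=(P[...,2]>.012)&ok&(P[...,0]>.2)&(P[...,0]<1)&(abs(P[...,1])<.7)
n,l,s,c=cv2.connectedComponentsWithStats(H.astype(np.uint8))
for i in range(1,n):
    if s[i,4]<80: continue
    m=l==i;q=P[m]
    print(i,c[i].round(),s[i,4],'min',q.min(0).round(3),'max',q.max(0).round(3),'bgr',np.median(im[m],0))
E
python3 seg.py scene0
python3 seg.py side0
```

```text
table z -0.0019478568741708724
1 [20. 47.] 2175 min [ 0.21  -0.596  0.242] max [ 0.294 -0.467  0.489] bgr [22. 20. 19.]
2 [322.  58.] 5165 min [ 0.2   -0.009  0.17 ] max [0.26  0.13  0.451] bgr [31. 34. 59.]
4 [554. 186.] 2716 min [0.2   0.49  0.012] max [0.473 0.7   0.123] bgr [87. 82. 78.]
23 [440. 220.] 6651 min [0.239 0.235 0.012] max [0.537 0.413 0.131] bgr [145. 144. 145.]
26 [140. 232.] 1176 min [ 0.398 -0.438  0.012] max [ 0.53  -0.25   0.035] bgr [119. 112. 112.]
27 [250. 224.] 453 min [ 0.419 -0.128  0.012] max [ 0.47  -0.076  0.057] bgr [30. 16. 71.]
28 [350. 224.] 454 min [0.41  0.094 0.012] max [0.464 0.148 0.053] bgr [31. 17. 72.]
29 [ 19. 280.] 4611 min [ 0.493 -0.621  0.012] max [ 0.755 -0.536  0.109] bgr [138. 133. 128.]
30 [611. 310.] 5727 min [0.567 0.561 0.022] max [0.759 0.677 0.193] bgr [165. 169. 167.]
32 [294. 291.] 3457 min [ 0.559 -0.057  0.013] max [0.676 0.065 0.098] bgr [146. 138. 132.]
33 [220. 294.] 3513 min [ 0.567 -0.208  0.012] max [ 0.686 -0.083  0.1  ] bgr [145. 137. 132.]
34 [362. 296.] 3504 min [0.568 0.081 0.012] max [0.687 0.208 0.1  ] bgr [146
[... 784 characters left out ...]
457 min [ 0.555 -0.361  0.012] max [0.839 0.208 0.099] bgr [137. 140. 139.]
6 [418. 208.] 880 min [ 0.395 -0.443  0.012] max [ 0.524 -0.245  0.034] bgr [96. 93. 95.]
7 [392. 248.] 400 min [ 0.409 -0.124  0.012] max [ 0.459 -0.072  0.056] bgr [29. 19. 57.]
10 [352. 298.] 552 min [0.404 0.098 0.012] max [0.457 0.149 0.054] bgr [29.  18.5 59. ]
11 [263. 409.] 25889 min [0.2   0.237 0.012] max [0.653 0.695 0.13 ] bgr [ 94.  98. 102.]
12 [ 57. 413.] 9945 min [0.562 0.566 0.012] max [0.718 0.7   0.228] bgr [105. 112. 111.]
13 [176. 367.] 1570 min [0.57  0.394 0.012] max [0.654 0.477 0.055] bgr [ 74. 204. 229.]
14 [393. 373.] 1650 min [0.234 0.237 0.012] max [0.315 0.322 0.055] bgr [ 71. 201. 227.]
```

```bash
cat > seg2.py <<'E'
from h import *
for f,dz in [('scene0',.002),('side0',-.001)]:
    d=load(f);P=cloud(d);P[...,2]+=dz;im=d['image'];ok=d['z_map']>0
    print(f)
    hsv=cv2.cvtColor(im,cv2.COLOR_BGR2HSV)
    sat=hsv[...,1]
    for nm,(x0,x1,y0,y1) in dict(b1=(.54,.71,-.225,-.07),b2=(.54,.70,-.07,.073),b3=(.54,.705,.073,.225)).items():
        reg=ok&(P[...,0]>x0)&(P[...,0]<x1)&(P[...,1]>y0)&(P[...,1]<y1)
        top=reg&(P[...,2]>.063)&(P[...,2]<.076)
        r=cv2.minAreaRect((P[top][:,:2]*1000).astype(np.float32))
        kn=reg&(P[...,2]>.09); q=P[kn]
        print(nm,'top',np.median(P[top][:,2]).round(4),r,'knob',q.mean(0).round(4),((q.min(0)+q.max(0))/2).round(4),len(q))
    # cutter
    reg=ok&(P[...,0]>.3)&(P[...,0]<.55)&(P[...,1]>.21)&(P[...,1]<.43)
    t=reg&(P[...,2]>.064)&(P[...,2]<.074); print('cutter',np.median(P[t][:,2]),cv2.minAreaRect((P[t][:,:2]*1000).astype(np.float32)))
    for a,b in [(.105,.114),(.125,.14)]:
        t=reg&(P[...,2]>a)&(P[...,2]<b); q=P[t]
        if len(q)>3: print('cap',a,len(q),np.median(q[:,2]),cv2.minEnclosingCircle((q[:,:2]*1000).astype(np.float32)),q.mean(0).round(4))
    t=ok&(P[...,2]>.022)&(P[...,2]<.034)&(P[...,0]>.37)&(P[...,0]<.56)&(P[...,1]>-.47)&(P[...,1]<-.22)
    print('tray',cv2.minAreaRect((P[t][:,:2]*1000).astype(np.float32)))
    red=ok&(sat>110)&((hsv[...,0]>165)|(hsv[...,0]<8))&(P[...,2]>.01)&(P[...,0]>.3)
    n,l,s,c=cv2.connectedComponentsWithStats(red.astype(np.uint8))
    for i in range(1,n):
        if s[i,4]>80:
            q=P[l==i]; print('red',c[i].round(),s[i,4],((q.min(0)+q.max(0))/2).round(4),(q.max(0)-q.min(0)).round(4), q[:,2].max())
E
python3 seg2.py
python3 - <<'E'
import cv2
a=cv2.imread('pics/scene0.png')[180:350,180:500]
cv2.imwrite('pics/crop0.png',cv2.resize(a,None,fx=2.5,fy=2.5,interpolation=cv2.INTER_CUBIC))
E
```

```text
scene0
b1 top 0.07 ((626.5464477539062, -144.21534729003906), (112.8450927734375, 120.2225112915039), 3.601743698120117) knob [ 0.657  -0.1433  0.0956] [ 0.6569 -0.1436  0.0965] 99
b2 top 0.0701 ((616.8787231445312, 5.078666687011719), (115.38400268554688, 118.5661849975586), 3.0881426334381104) knob [0.6481 0.0058 0.0955] [0.6473 0.0057 0.0955] 99
b3 top 0.0701 ((625.9002075195312, 143.9359588623047), (118.43585968017578, 113.78364562988281), 86.8051986694336) knob [0.6574 0.1415 0.0959] [0.6568 0.1416 0.0966] 96
cutter 0.06712511127632759 ((448.1694030761719, 324.1505126953125), (163.38699340820312, 166.34646606445312), 86.44036865234375)
cap 0.105 506 0.10683657595394436 ((447.83447265625, 324.66253662109375), 41.748512268066406) [0.4496 0.3244 0.1072]
cap 0.125 62 0.12690169940827978 ((446.47686767578125, 325.797119140625), 13.08183479309082) [0.4467 0.3247 0.1272]
tray ((464.02508544921875, -343.6314392089844), (187.7841033935547, 132.26736450195312), 89.92850494384766)
red [250. 225.] 382 [ 0.4448 -0.1025  0.0331] [0.0496 0.05   0.0353] 0.05068369831879527
red [349. 225.] 384 [
[... 528 characters left out ...]
5703) knob [0.6511 0.1424 0.0946] [0.6528 0.1396 0.0941] 63
cutter 0.066377385560275 ((439.8294677734375, 326.40948486328125), (163.1326141357422, 161.3904266357422), 85.97277069091797)
cap 0.105 647 0.10598150259266759 ((440.6221923828125, 325.0479736328125), 41.806190490722656) [0.4369 0.329  0.1063]
cap 0.125 84 0.12653173926594796 ((440.4618225097656, 325.0897216796875), 12.774258613586426) [0.4409 0.3248 0.1266]
tray ((459.3576354980469, -344.67822265625), (195.1949920654297, 127.3981704711914), 89.13480377197266)
red [392. 249.] 302 [ 0.4332 -0.0902  0.0292] [0.0456 0.0365 0.0377] 0.04802600529556633
red [351. 299.] 417 [0.4276 0.1294 0.0293] [0.0465 0.04   0.0361] 0.047281587668233205
```

View pics/crop0.png

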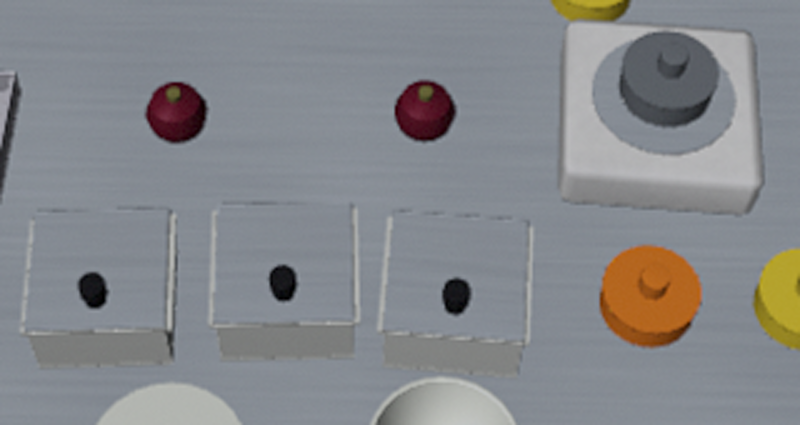

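```bash
cat > go.py <<'E'
from h import *
import sys
# usage: go x y z yawdeg
t=np.array([float(a) for a in sys.argv[1:4]]);yaw=np.radians(float(sys.argv[4]))
s=manip.state();p=np.array(s['tool_pos']);M=RM(s['tool_rot'])
T=np.array([[np.cos(yaw),np.sin(yaw),0],[np.sin(yaw),-np.cos(yaw),0],[0,0,-1]]).T
T=np.column_stack([[np.cos(yaw),np.sin(yaw),0],[np.sin(yaw),-np.cos(yaw),0],[0,0,-1]])
print('d',(M.T@(t-p)).round(4),'a',R.from_matrix(M.T@T).as_rotvec().round(4),'now',p.round(4),'yaw',np.degrees(np.arctan2(M[1,0],M[0,0])).round(2),'dist',np.linalg.norm(t-p).round(3),'t',s['time'],'q',np.round(s['joint_pos'],2))
E
python3 go.py .6 .142 .23 -90
```

```text
d [-0.5163 -0.6069  0.0013] a [1.000e-04 1.600e-03 4.088e-01] now [ 0.2483 -0.573   0.2303] yaw -66.58 dist 0.797 t 0.15 q [-1.28  0.05  1.61 -0.    1.48 -0.12]
```

```bash
python3 -m handwheel '[{"dx":-0.516,"dy":-0.607,"dz":0.001,"az":0.409},{"dx":-0.516,"dy":-0.607,"dz":0.001,"az":0.409},{"dx":-0.516,"dy":-0.607,"dz":0.001,"az":0.409},{"dx":-0.516,"dy":-0.607,"dz":0.001,"az":0.409},{"dx":-0.516,"dy":-0.607,"dz":0.001,"az":0.409}]' 80; python3 go.py .6 .142 .23 -90
```

```text
d [-0.5163 -0.6069  0.0013] a [1.000e-04 1.600e-03 4.088e-01] now [ 0.2483 -0.573   0.2303] yaw -66.58 dist 0.797 t 0.15 q [-1.28  0.05  1.61 -0.    1.48 -0.12]invalid input at $[0]: expected keys dx, dy, dz, ax, ay, az
```

```bash
python3 -m handwheel '[{"dx":-0.516,"dy":-0.607,"dz":0.001,"ax":0,"ay":0,"az":0.409},{"dx":-0.516,"dy":-0.607,"dz":0.001,"ax":0,"ay":0,"az":0.409},{"dx":-0.516,"dy":-0.607,"dz":0.001,"ax":0,"ay":0,"az":0.409},{"dx":-0.516,"dy":-0.607,"dz":0.001,"ax":0,"ay":0,"az":0.409},{"dx":-0.516,"dy":-0.607,"dz":0.001,"ax":0,"ay":0,"az":0.409}]' 80; python3 go.py .6 .142 .23 -90
```

```text
time: 0.78
tool_pos: [0.3869, -0.2911, 0.2306]
tool_rot: [0.0, -0.707, 0.707, -0.0]
contact_force: [0.9, -0.2, 0.4]
gripper_width: 0.687
d [-0.4333 -0.2128  0.0007] a [-0.0002  0.0001 -0.0007] now [ 0.3869 -0.2911  0.2306] yaw -90.04 dist 0.483 t 0.775 q [-0.8  -0.29  1.93  0.    1.5   0.77]
```

```bash
python3 -m handwheel '[{"dx":-0.433,"dy":-0.213,"dz":0.001,"ax":0,"ay":0,"az":0},{"dx":-0.433,"dy":-0.213,"dz":0.001,"ax":0,"ay":0,"az":0},{"dx":-0.433,"dy":-0.213,"dz":0.001,"ax":0,"ay":0,"az":0},{"dx":-0.433,"dy":-0.213,"dz":0.001,"ax":0,"ay":0,"az":0},{"dx":-0.433,"dy":-0.213,"dz":0.001,"ax":0,"ay":0,"az":0}]'; python3 -m handwheel '[{"dx":-0.152,"dy":-0.074,"dz":0,"ax":0,"ay":0,"az":0},{"dx":-0.152,"dy":-0.074,"dz":0,"ax":0,"ay":0,"az":0},{"dx":-0.152,"dy":-0.074,"dz":0,"ax":0,"ay":0,"az":0},{"dx":-0.152,"dy":-0.074,"dz":0,"ax":0,"ay":0,"az":0}]'; python3 go.py .6 .142 .23 -90; python3 -c "
from h import *
d=grab('wrist','w1');print(d['xyz'],d['rotation'])"
```

```text
time: 1.4
tool_pos: [0.5249, -0.0107, 0.2302]
tool_rot: [0.0, -0.707, 0.707, -0.0]
contact_force: [0.9, -0.9, 0.7]
gripper_width: 0.69
time: 1.9
tool_pos: [0.5987, 0.1418, 0.2294]
tool_rot: [0.0, 0.708, -0.706, -0.001]
contact_force: [0.5, 0.1, -0.3]
gripper_width: 0.689
d [-0.0002 -0.0013 -0.0006] a [0.0013 0.0001 0.0037] now [0.5987 0.1418 0.2294] yaw -89.79 dist 0.001 t 1.9 q [0.11 0.03 1.64 0.   1.47 1.68]
[0.68080708 0.14172761 0.37078793] [ 0.69904473 -0.11437743  0.11442433 -0.69653524]
```

View pics/w1.png

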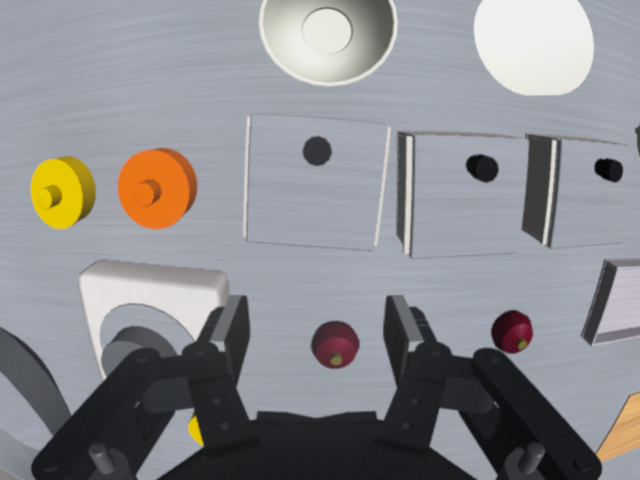

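```bash
cat > wr.py <<'E'
from h import *
import sys
d=load(sys.argv[1])
im=d['image']
for nm,u,v,h in [('knob3',317,151,.097),('b3 tl',247,114,.0705),('tr',390,127,.0705),('bl',246,242,.0705),('br',377,246,.0705),('beetR',335,345,.023),('beet stem',335,360,.05),('beet1',513,331,.023),('knob2',483,168,.09)]:
    print(nm,ray(d,u,v,h,True).round(4))
E
python3 wr.py w1
```

```text
knob3 [0.654  0.1412 0.097 ]
b3 tl [0.6823 0.1975 0.0705]
tr [0.6722 0.0823 0.0705]
bl [0.5734 0.2025 0.0705]
br [0.5702 0.0887 0.0705]
beetR [0.4326 0.1198 0.023 ]
beet stem [0.4318 0.1209 0.05  ]
beet1 [ 0.4394 -0.1032  0.023 ]
knob2 [0.6445 0.0064 0.09  ]
```

```bash
python3 -m handwheel '[{"dx":0.001,"dy":-0.055,"dz":0.02,"ax":0,"ay":0,"az":0.004},{"dx":0.001,"dy":-0.055,"dz":0.07,"ax":0,"ay":0,"az":0.004},{"dx":0.001,"dy":-0.055,"dz":0.12,"ax":0,"ay":0,"az":0.004},{"dx":0.001,"dy":-0.055,"dz":0.154,"ax":0,"ay":0,"az":0.004},{"dx":0.001,"dy":-0.055,"dz":0.154,"ax":0,"ay":0,"az":0.004}]'; python3 go.py .654 .1412 .075 -90
```

```text
time: 2.58
tool_pos: [0.6502, 0.1365, 0.0722]
tool_rot: [-0.003, -0.705, 0.709, 0.002]
contact_force: [0.0, -0.2, 0.3]
gripper_width: 0.684
d [-0.0047 -0.0038 -0.0029] a [ 0.0081 -0.0011 -0.0058] now [0.6502 0.1365 0.0722] yaw -90.33 dist 0.007 t 2.575 q [ 0.1   0.29  1.63 -0.    1.24  1.67]
```

```bash
python3 -m handwheel '[{"dx":0,"dy":0,"dz":0,"ax":0,"ay":0,"az":0}]'; python3 go.py .654 .1412 .075 -90
```

```text
time: 2.7
tool_pos: [0.6545, 0.1375, 0.0783]
tool_rot: [0.001, -0.705, 0.709, -0.001]
contact_force: [0.1, 0.2, 0.9]
gripper_width: 0.686
d [-0.0037  0.0005  0.0033] a [-0.0025  0.0001 -0.0051] now [0.6545 0.1375 0.0783] yaw -90.29 dist 0.005 t 2.7 q [ 0.1   0.28  1.62 -0.    1.24  1.67]
```

```bash
python3 -m handwheel '[{"dx":-0.0037,"dy":0,"dz":0.002,"ax":0,"ay":0,"az":-0.005},{"dx":-0.0037,"dy":0,"dz":0.002,"ax":0,"ay":0,"az":-0.005},{"dx":-0.0037,"dy":0,"dz":0.002,"ax":0,"ay":0,"az":-0.005}]'; python3 go.py .654 .1412 .075 -90;python3 -m handwheel '[{"dx":0,"dy":0,"dz":0,"ax":0,"ay":0,"az":0},{"dx":0,"dy":0,"dz":0,"ax":0,"ay":0,"az":0},{"dx":0,"dy":0,"dz":0,"ax":0,"ay":0,"az":0},{"dx":0,"dy":0,"dz":0,"ax":0,"ay":0,"az":0}]' 255;  python3 go.py .654 .1412 .075 -90
```

```text
time: 3.08
tool_pos: [0.6539, 0.1421, 0.0752]
tool_rot: [-0.0, 0.707, -0.707, 0.0]
contact_force: [0.5, -0.3, -0.3]
gripper_width: 0.685
d [ 0.0009 -0.0001  0.0002] a [-0.0013  0.0001  0.0011] now [0.6539 0.1421 0.0752] yaw -89.94 dist 0.001 t 3.075 q [ 0.1   0.29  1.62 -0.    1.23  1.67]
time: 3.58
tool_pos: [0.6535, 0.1417, 0.0745]
tool_rot: [0.0, 0.707, -0.707, 0.0]
contact_force: [-1.3, -1.8, 2.4]
gripper_width: 0.233
d [ 0.0005 -0.0005 -0.0005] a [ 0.0002 -0.0005  0.0007] now [0.6535 0.1417 0.0745] yaw -89.96 dist 0.001 t 3.575 q [ 0.1   0.29  1.62 -0.    1.23  1.67]
```

```bash
python3 -m handwheel '[{"dx":-0.0017,"dy":0.03,"dz":0,"ax":0,"ay":0,"az":0},{"dx":-0.0034,"dy":0.06,"dz":0,"ax":0,"ay":0,"az":0},{"dx":-0.0052,"dy":0.09,"dz":0,"ax":0,"ay":0,"az":0},{"dx":-0.0066,"dy":0.115,"dz":0,"ax":0,"ay":0,"az":0},{"dx":-0.0066,"dy":0.115,"dz":0,"ax":0,"ay":0,"az":0}]';python3 -m handwheel '[{"dx":0,"dy":0,"dz":0,"ax":0,"ay":0,"az":0},{"dx":0,"dy":0,"dz":0,"ax":0,"ay":0,"az":0}]' 80;  python3 go.py .654 .1412 .075 -90;python3 -c "
from h import *
d=grab('wrist','w2');d=grab('scene','s2')"
```

```text
time: 4.2
tool_pos: [0.5388, 0.1497, 0.0745]
tool_rot: [-0.002, 0.707, -0.707, 0.001]
contact_force: [3.3, 4.2, -1.8]
gripper_width: 0.229
time: 4.45
tool_pos: [0.5385, 0.1484, 0.0742]
tool_rot: [0.0, 0.707, -0.707, -0.0]
contact_force: [0.8, -0.1, -0.1]
gripper_width: 0.647
d [ 0.0073 -0.1155 -0.0009] a [ 0.0003 -0.      0.0008] now [0.5385 0.1484 0.0742] yaw -89.95 dist 0.116 t 4.45 q [0.14 0.05 1.89 0.   1.2  1.71]
```

View pics/w2.png

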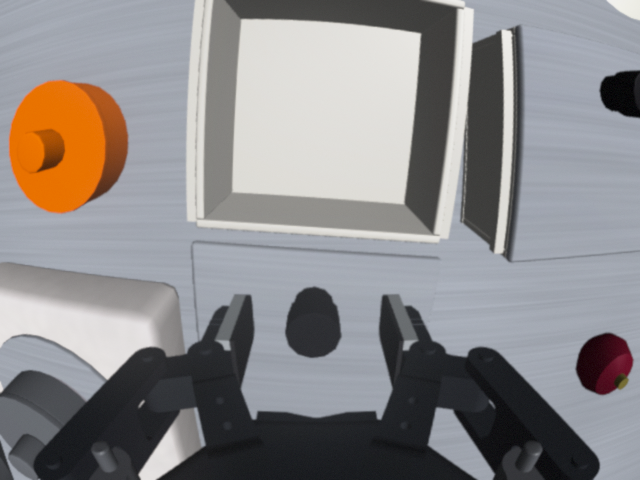

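View pics/s2.png

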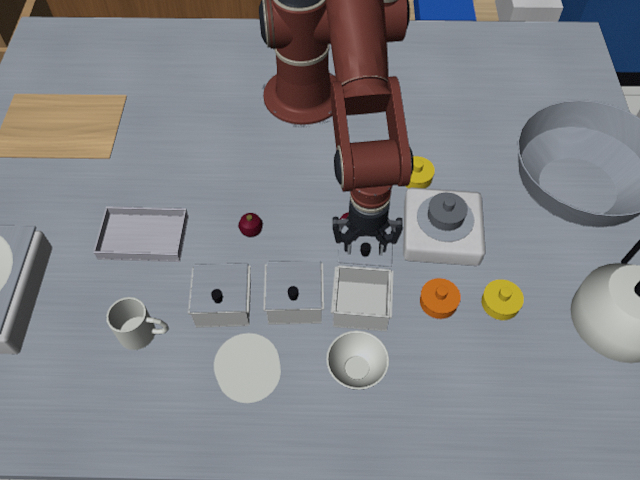

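```bash
python3 - <<'E'
from h import *
d=load('w2')
c=[ray(d,*p,.004,True) for p in [(243,20),(420,30),(405,205),(232,190)]]
for q in c: print(q.round(4))
print(np.mean(c,0))
E
python3 -m handwheel '[{"dx":0,"dy":0,"dz":-0.05,"ax":0,"ay":0,"az":0},{"dx":-0.02,"dy":0.03,"dz":-0.1,"ax":0,"ay":0,"az":0},{"dx":-0.06,"dy":0.06,"dz":-0.14,"ax":0,"ay":0,"az":0},{"dx":-0.11,"dy":0.09,"dz":-0.156,"ax":0,"ay":0,"az":0},{"dx":-0.16,"dy":0.12,"dz":-0.156,"ax":0,"ay":0,"az":0}]'
python3 go.py .38 .325 .23 -90
```

```text
[0.6774 0.1895 0.004 ]
[0.6729 0.0891 0.004 ]
[0.5686 0.0952 0.004 ]
[0.5776 0.1979 0.004 ]
[0.62409649 0.14293485 0.004     ]
time: 5.18
tool_pos: [0.4186, 0.3101, 0.2332]
tool_rot: [0.003, -0.707, 0.707, -0.001]
contact_force: [1.4, 0.0, -0.7]
gripper_width: 0.684
d [-0.0149  0.0386  0.0031] a [-0.0046  0.0026 -0.0002] now [0.4186 0.3101 0.2332] yaw -90.01 dist 0.041 t 5.175 q [ 0.49 -0.2   1.85  0.    1.49  2.07]
```

```bash

python3 -m handwheel '[{"dx":-0.015,"dy":0.038,"dz":0.003,"ax":0,"ay":0,"az":0},{"dx":-0.015,"dy":0.038,"dz":0.003,"ax":0,"ay":0,"az":0},{"dx":-0.015,"dy":0.038,"dz":0.003,"ax":0,"ay":0,"az":0}]'
python3 go.py .38 .325 .23 -90;python3 -c "
from h import *
d=grab('wrist','w3')"
```

```text
time: 5.55
tool_pos: [0.3808, 0.3231, 0.2274]
tool_rot: [-0.0, 0.707, -0.707, 0.0]
contact_force: [-0.1, -0.1, 0.1]
gripper_width: 0.688
d [-0.0019  0.0008 -0.0026] a [-0.0006 -0.0002  0.0007] now [0.3808 0.3231 0.2274] yaw -89.96 dist 0.003 t 5.55 q [ 0.55 -0.25  1.9  -0.    1.49  2.12]
```

View pics/w3.png

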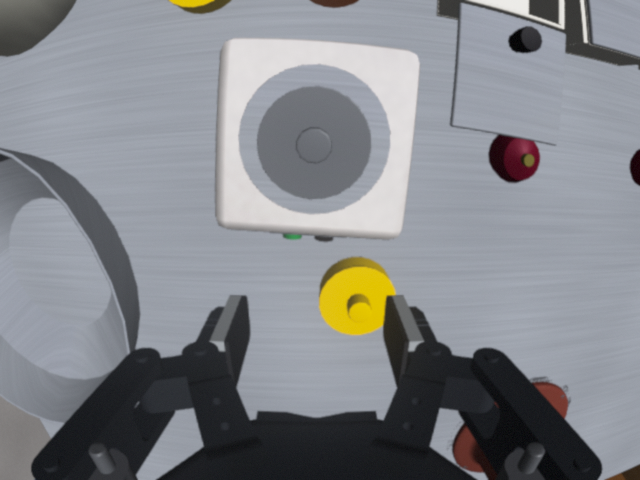

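```bash
python3 - <<'E'
from h import *
d=load('w3')
print(ray(d,314,145,.127,True),ray(d,314,142,.106,True),ray(d,314.5,139,.07,True))
c=[ray(d,*p,.066,True) for p in [(226,40),(420,52),(402,238),(218,228)]]
print(np.round(c,4),np.mean(c,0))
E
python3 go.py .445 .325 .109 -90
```

```text
[0.44330458 0.32436111 0.127     ] [0.44376147 0.32449135 0.106     ] [0.44360173 0.32431669 0.07      ]
[[0.528  0.396  0.066 ]
 [0.5188 0.2385 0.066 ]
 [0.3589 0.2477 0.066 ]
 [0.368  0.4088 0.066 ]] [0.4434311  0.32274664 0.066     ]
d [-0.0021 -0.0638  0.1184] a [-0.0005 -0.0001 -0.0002] now [0.3812 0.3229 0.2274] yaw -90.01 dist 0.135 t 5.6 q [ 0.55 -0.25  1.9  -0.    1.49  2.12]
```

```bash
python3 -m handwheel '[{"dx":-0.0015,"dy":-0.05,"dz":0.02,"ax":0,"ay":0,"az":0},{"dx":-0.0015,"dy":-0.0624,"dz":0.06,"ax":0,"ay":0,"az":0},{"dx":-0.0015,"dy":-0.0624,"dz":0.1,"ax":0,"ay":0,"az":0},{"dx":-0.0015,"dy":-0.0624,"dz":0.118,"ax":0,"ay":0,"az":0},{"dx":-0.0015,"dy":-0.0624,"dz":0.118,"ax":0,"ay":0,"az":0}]'
python3 -m handwheel '[{"dx":0,"dy":0,"dz":0,"ax":0,"ay":0,"az":0},{"dx":0,"dy":0,"dz":0,"ax":0,"ay":0,"az":0}]'
python3 go.py .4436 .3244 .109 -90
```

```text
time: 6.22
tool_pos: [0.4425, 0.324, 0.108]
tool_rot: [-0.001, -0.707, 0.707, 0.0]
contact_force: [0.2, 1.1, -0.7]
gripper_width: 0.688
time: 6.48
tool_pos: [0.4439, 0.3255, 0.1115]
tool_rot: [-0.002, 0.707, -0.707, 0.001]
contact_force: [0.1, -0.9, -0.7]
gripper_width: 0.686
d [0.0011 0.0004 0.0025] a [-0.0033  0.0018  0.0009] now [0.4439 0.3255 0.1115] yaw -89.95 dist 0.003 t 6.475 q [ 0.5  -0.02  1.9  -0.    1.26  2.07]
```

```bash
python3 -m handwheel '[{"dx":0.001,"dy":0,"dz":0.0025,"ax":0,"ay":0,"az":0},{"dx":0.001,"dy":0,"dz":0.0025,"ax":0,"ay":0,"az":0},{"dx":0.001,"dy":0,"dz":0.0025,"ax":0,"ay":0,"az":0},{"dx":0.001,"dy":0,"dz":0.0025,"ax":0,"ay":0,"az":0},{"dx":0.001,"dy":0,"dz":0.0025,"ax":0,"ay":0,"az":0}]' 255
python3 go.py .4436 .3244 .109 -90
python3 -m handwheel '[{"dx":0,"dy":0,"dz":-0.02,"ax":0,"ay":0,"az":0},{"dx":0,"dy":0,"dz":-0.06,"ax":0,"ay":0,"az":0},{"dx":0,"dy":0,"dz":-0.11,"ax":0,"ay":0,"az":0},{"dx":0,"dy":0,"dz":-0.11,"ax":0,"ay":0,"az":0}]'
python3 go.py .6240 .1431 .219 -90;python3 -c "
from h import *
d=grab('wrist','w4')"
```

```text
time: 7.1
tool_pos: [0.4429, 0.324, 0.1073]
tool_rot: [-0.0, 0.707, -0.707, 0.0]
contact_force: [-1.0, -0.3, 4.5]
gripper_width: 0.259
d [-0.0004 -0.0007 -0.0017] a [-0.0004  0.0003  0.0008] now [0.4429 0.324  0.1073] yaw -89.95 dist 0.002 t 7.1 q [ 0.5  -0.02  1.9   0.    1.26  2.07]
time: 7.6
tool_pos: [0.4452, 0.3252, 0.2233]
tool_rot: [-0.005, 0.707, -0.707, 0.002]
contact_force: [1.1, 1.0, -0.6]
gripper_width: 0.257
d [ 0.1822 -0.1786  0.0051] a [-0.0091  0.0047  0.0009] now [0.4452 0.3252 0.2233] yaw -89.95 dist 0.255 t 7.6 q [ 0.5  -0.13  1.8  -0.    1.46  2.07]
```

View pics/w4.png

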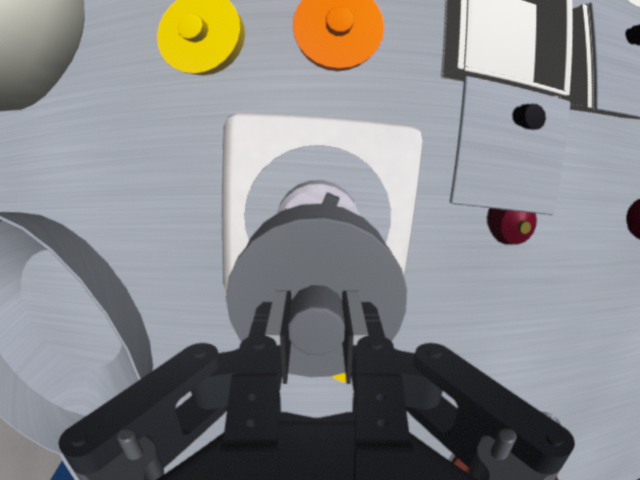

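```bash
python3 -m handwheel '[{"dx":0.044,"dy":-0.044,"dz":0,"ax":0,"ay":0,"az":0},{"dx":0.088,"dy":-0.087,"dz":0,"ax":0,"ay":0,"az":0},{"dx":0.13,"dy":-0.13,"dz":0,"ax":0,"ay":0,"az":0},{"dx":0.165,"dy":-0.163,"dz":0,"ax":0,"ay":0,"az":0},{"dx":0.181,"dy":-0.179,"dz":0.005,"ax":0,"ay":0,"az":0}]'
python3 -m handwheel '[{"dx":0,"dy":0,"dz":0,"ax":0,"ay":0,"az":0},{"dx":0,"dy":0,"dz":0,"ax":0,"ay":0,"az":0},{"dx":0,"dy":0,"dz":0,"ax":0,"ay":0,"az":0}]'
python3 go.py .6240 .1431 .12 -90;
```

```text
time: 8.28
tool_pos: [0.6223, 0.1408, 0.2098]
tool_rot: [-0.001, -0.707, 0.708, 0.001]
contact_force: [-0.8, 0.9, -1.2]
gripper_width: 0.254
time: 8.65
tool_pos: [0.6211, 0.1443, 0.2118]
tool_rot: [0.0, 0.708, -0.706, -0.0]
contact_force: [-0.3, 0.4, -2.1]
gripper_width: 0.252
d [ 0.0012 -0.003   0.0918] a [0.0004 0.0002 0.0025] now [0.6211 0.1443 0.2118] yaw -89.86 dist 0.092 t 8.65 q [0.11 0.09 1.6  0.   1.45 1.68]
```

```bash
python3 -m handwheel '[{"dx":0.001,"dy":-0.003,"dz":0.03,"ax":0,"ay":0,"az":0},{"dx":0.001,"dy":-0.003,"dz":0.06,"ax":0,"ay":0,"az":0},{"dx":0.001,"dy":-0.003,"dz":0.09,"ax":0,"ay":0,"az":0},{"dx":0.001,"dy":-0.003,"dz":0.12,"ax":0,"ay":0,"az":0},{"dx":0.001,"dy":-0.003,"dz":0.145,"ax":0,"ay":0,"az":0}]'
python3 -m handwheel '[{"dx":0,"dy":0,"dz":0.01,"ax":0,"ay":0,"az":0},{"dx":0,"dy":0,"dz":0.021,"ax":0,"ay":0,"az":0},{"dx":0,"dy":0,"dz":0.026,"ax":0,"ay":0,"az":0},{"dx":0,"dy":0,"dz":0.026,"ax":0,"ay":0,"az":0}]'
python3 go.py .6240 .1431 .038 -90;
```

```text
time: 9.28
tool_pos: [0.624, 0.1431, 0.0658]
tool_rot: [0.0, 0.708, -0.706, -0.0]
contact_force: [-0.8, 0.1, -0.7]
gripper_width: 0.257
time: 9.78
tool_pos: [0.6251, 0.1421, 0.041]
tool_rot: [-0.0, 0.707, -0.707, 0.0]
contact_force: [0.2, -0.7, -0.8]
gripper_width: 0.255
d [-0.001   0.0011  0.003 ] a [-0.0004  0.      0.0009] now [0.6251 0.1421 0.041 ] yaw -89.95 dist 0.003 t 9.775 q [ 0.11  0.27  1.71 -0.    1.17  1.68]
```

```bash
python3 -m handwheel '[{"dx":0,"dy":0,"dz":0.002,"ax":0,"ay":0,"az":0},{"dx":0,"dy":0,"dz":0.003,"ax":0,"ay":0,"az":0},{"dx":0,"dy":0,"dz":0.003,"ax":0,"ay":0,"az":0}]'
python3 -m handwheel '[{"dx":0,"dy":0,"dz":0,"ax":0,"ay":0,"az":0},{"dx":0,"dy":0,"dz":0,"ax":0,"ay":0,"az":0},{"dx":0,"dy":0,"dz":0,"ax":0,"ay":0,"az":0}]' 140
python3 -m handwheel '[{"dx":0,"dy":0,"dz":-0.02,"ax":0,"ay":0,"az":0},{"dx":0,"dy":0,"dz":-0.06,"ax":0,"ay":0,"az":0},{"dx":0,"dy":0.05,"dz":-0.11,"ax":0,"ay":0,"az":0},{"dx":-0.006,"dy":0.09,"dz":-0.11,"ax":0,"ay":0,"az":0},{"dx":-0.006,"dy":0.09,"dz":-0.11,"ax":0,"ay":0,"az":0}]'
python3 go.py .5385 .1484 .075 -90;python3 -c "
from h import *
d=grab('wrist','w5')"
```

```text
time: 10.15
tool_pos: [0.625, 0.142, 0.0379]
tool_rot: [-0.0, 0.707, -0.707, 0.0]
contact_force: [-0.5, 0.2, -0.4]
gripper_width: 0.255
time: 10.52
tool_pos: [0.6251, 0.142, 0.038]
tool_rot: [-0.0, 0.707, -0.707, 0.0]
contact_force: [0.1, 0.4, 0.2]
gripper_width: 0.449
time: 11.15
tool_pos: [0.5333, 0.1485, 0.1498]
tool_rot: [-0.001, 0.708, -0.706, 0.001]
contact_force: [0.2, -0.0, 0.2]
gripper_width: 0.452
d [ 0.0001 -0.005   0.0748] a [-0.0022  0.0005  0.0021] now [0.5333 0.1485 0.1498] yaw -89.88 dist 0.075 t 11.15 q [ 0.14 -0.05  1.86  0.    1.33  1.71]
```

View pics/w5.png

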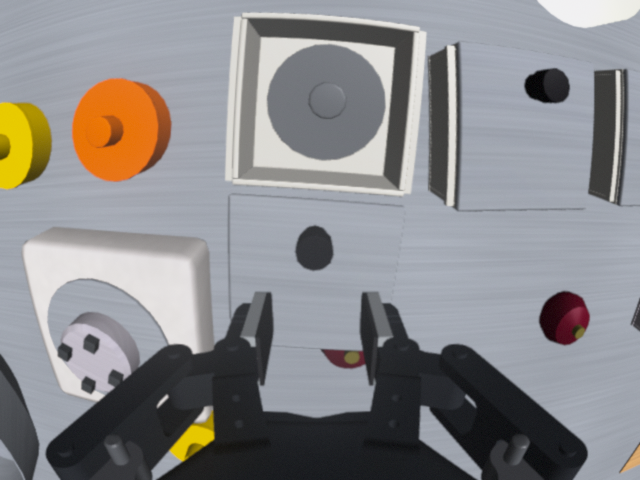

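```bash
python3 -m handwheel '[{"dx":0,"dy":-0.005,"dz":0.02,"ax":0,"ay":0,"az":0},{"dx":0,"dy":-0.005,"dz":0.05,"ax":0,"ay":0,"az":0},{"dx":0,"dy":-0.005,"dz":0.074,"ax":0,"ay":0,"az":0},{"dx":0,"dy":-0.005,"dz":0.074,"ax":0,"ay":0,"az":0},{"dx":0,"dy":-0.005,"dz":0.074,"ax":0,"ay":0,"az":0}]'
python3 -m handwheel '[{"dx":0,"dy":0,"dz":0,"ax":0,"ay":0,"az":0},{"dx":0,"dy":0,"dz":0,"ax":0,"ay":0,"az":0},{"dx":0,"dy":0,"dz":0,"ax":0,"ay":0,"az":0}]' 255
python3 go.py .6545 .1417 .075 -90
```

```text
time: 11.82
tool_pos: [0.5401, 0.1476, 0.0725]
tool_rot: [0.001, 0.707, -0.707, -0.001]
contact_force: [0.1, -0.1, -0.1]
gripper_width: 0.456
time: 12.2
tool_pos: [0.5401, 0.1497, 0.0737]
tool_rot: [-0.002, 0.707, -0.707, -0.001]
contact_force: [2.0, 6.2, -2.2]
gripper_width: 0.229
d [ 0.008  -0.1144 -0.0013] a [-0.001   0.0038  0.0006] now [0.5401 0.1497 0.0737] yaw -89.97 dist 0.115 t 12.2 q [0.14 0.05 1.89 0.   1.2  1.7 ]
```

```bash
python3 -m handwheel '[{"dx":0.0017,"dy":-0.03,"dz":-0.001,"ax":0,"ay":0,"az":0},{"dx":0.0034,"dy":-0.06,"dz":-0.001,"ax":0,"ay":0,"az":0},{"dx":0.0051,"dy":-0.09,"dz":-0.001,"ax":0,"ay":0,"az":0},{"dx":0.0066,"dy":-0.112,"dz":-0.001,"ax":0,"ay":0,"az":0},{"dx":0.0068,"dy":-0.117,"dz":-0.001,"ax":0,"ay":0,"az":0}]'
python3 -m handwheel '[{"dx":0,"dy":0,"dz":0,"ax":0,"ay":0,"az":0},{"dx":0,"dy":0,"dz":0,"ax":0,"ay":0,"az":0}]'
python3 go.py .6545 .1417 .075 -90
```

```text
time: 12.82
tool_pos: [0.6545, 0.1416, 0.0736]
tool_rot: [0.003, 0.707, -0.707, -0.003]
contact_force: [-17.1, 1.0, 8.4]
gripper_width: 0.23
time: 13.08
tool_pos: [0.6545, 0.1416, 0.0737]
tool_rot: [0.002, 0.707, -0.707, -0.002]
contact_force: [-5.7, 1.7, 0.3]
gripper_width: 0.232
d [-0.0001 -0.     -0.0013] a [0.0057 0.0002 0.001 ] now [0.6545 0.1416 0.0737] yaw -89.94 dist 0.001 t 13.075 q [0.1  0.29 1.62 0.   1.24 1.67]
```

```bash
python3 -m handwheel '[{"dx":0,"dy":0,"dz":0,"ax":0,"ay":0,"az":0},{"dx":0,"dy":0,"dz":0,"ax":0,"ay":0,"az":0}]' 110
python3 -m handwheel '[{"dx":0,"dy":0,"dz":-0.05,"ax":0,"ay":0,"az":0},{"dx":0.03,"dy":0.03,"dz":-0.1,"ax":0,"ay":0,"az":0},{"dx":0.08,"dy":0.06,"dz":-0.14,"ax":0,"ay":0,"az":0},{"dx":0.135,"dy":0.08,"dz":-0.14,"ax":0,"ay":0,"az":0},{"dx":0.135,"dy":0.08,"dz":-0.14,"ax":0,"ay":0,"az":0}]' 
python3 -c "
from h import *
d=grab('wrist','w6')"
python3 go.py .6445 .0063 .075 -90
```

```text
time: 13.32
tool_pos: [0.6573, 0.1412, 0.0753]
tool_rot: [-0.0, 0.707, -0.707, 0.001]
contact_force: [-0.0, 0.1, -0.2]
gripper_width: 0.57
time: 13.95
tool_pos: [0.5769, 0.0031, 0.217]
tool_rot: [0.001, -0.706, 0.708, -0.002]
contact_force: [-0.4, 0.0, 0.3]
gripper_width: 0.566
d [-0.0025 -0.0671  0.1413] a [-0.0027 -0.0007 -0.0024] now [0.577  0.0041 0.2161] yaw -90.14 dist 0.156 t 14.0 q [-0.12 -0.05  1.74 -0.    1.45  1.45]
```

View pics/w6.png

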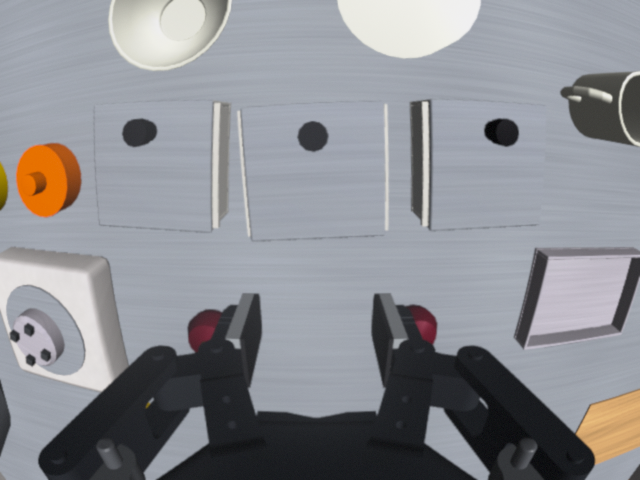

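```bash
python3 - <<'E'
from h import *
d=load('w6')
print(ray(d,313,136,.097,True))
c=[ray(d,*p,.0705,True) for p in [(241,110),(387,104),(388,230),(249,238)]]
print(np.round(c,4),np.mean(c,0))
E
python3 go.py .6445 .0063 .075 -90
```

```text
[0.64459456 0.00474661 0.097     ]
[[ 0.6649  0.0604  0.0705]
 [ 0.6691 -0.052   0.0705]
 [ 0.5673 -0.0564  0.0705]
 [ 0.5608  0.0584  0.0705]] [0.61551639 0.0026124  0.0705    ]
d [-0.0025 -0.0671  0.1413] a [-0.0027 -0.0007 -0.0024] now [0.577  0.0041 0.2161] yaw -90.14 dist 0.156 t 14.0 q [-0.12 -0.05  1.74 -0.    1.45  1.45]
```

```bash
python3 -m handwheel '[{"dx":-0.001,"dy":-0.05,"dz":0.03,"ax":0,"ay":0,"az":0},{"dx":-0.001,"dy":-0.0675,"dz":0.08,"ax":0,"ay":0,"az":0},{"dx":-0.001,"dy":-0.0675,"dz":0.125,"ax":0,"ay":0,"az":0},{"dx":-0.001,"dy":-0.0675,"dz":0.141,"ax":0,"ay":0,"az":0},{"dx":-0.001,"dy":-0.0675,"dz":0.141,"ax":0,"ay":0,"az":0}]'
python3 -m handwheel '[{"dx":0,"dy":0,"dz":0,"ax":0,"ay":0,"az":0},{"dx":0,"dy":0,"dz":0,"ax":0,"ay":0,"az":0}]'
python3 go.py .6446 .0053 .075 -90
```

```text
time: 14.62
tool_pos: [0.6439, 0.0079, 0.0727]
tool_rot: [0.001, 0.708, -0.707, -0.001]
contact_force: [0.2, 0.3, 0.8]
gripper_width: 0.569
time: 14.88
tool_pos: [0.6461, 0.0072, 0.0765]
tool_rot: [-0.001, 0.707, -0.707, 0.002]
contact_force: [-0.8, 0.0, -0.6]
gripper_width: 0.565
d [0.0019 0.0015 0.0015] a [-0.0043 -0.0004  0.0009] now [0.6461 0.0072 0.0765] yaw -89.95 dist 0.003 t 14.875 q [-0.1   0.23  1.68  0.    1.22  1.47]
```

```bash
python3 -m handwheel '[{"dx":0.0019,"dy":0.001,"dz":0.001,"ax":0,"ay":0,"az":0},{"dx":0.0019,"dy":0.001,"dz":0.001,"ax":0,"ay":0,"az":0},{"dx":0.0019,"dy":0.001,"dz":0.001,"ax":0,"ay":0,"az":0},{"dx":0.0019,"dy":0.001,"dz":0.001,"ax":0,"ay":0,"az":0}]' 255
python3 go.py .6446 .0053 .075 -90
python3 -m handwheel '[{"dx":0.001,"dy":0.03,"dz":0,"ax":0,"ay":0,"az":0},{"dx":0.002,"dy":0.06,"dz":0,"ax":0,"ay":0,"az":0},{"dx":0.003,"dy":0.09,"dz":0,"ax":0,"ay":0,"az":0},{"dx":0.004,"dy":0.115,"dz":0,"ax":0,"ay":0,"az":0},{"dx":0.004,"dy":0.115,"dz":0,"ax":0,"ay":0,"az":0}]'
python3 -m handwheel '[{"dx":0,"dy":0,"dz":0,"ax":0,"ay":0,"az":0},{"dx":0,"dy":0,"dz":0,"ax":0,"ay":0,"az":0}]' 110
python3 go.py .6446 .0053 .075 -90
python3 -c "
from h import *
d=grab('wrist','w7')"
```

```text
time: 15.38
tool_pos: [0.6439, 0.0053, 0.0739]
tool_rot: [-0.0, 0.707, -0.707, 0.0]
contact_force: [-3.1, 0.1, 6.0]
gripper_width: 0.23
d [ 0.     -0.0008 -0.0011] a [-0.0006  0.0001  0.0007] now [0.6439 0.0053 0.0739] yaw -89.96 dist 0.001 t 15.375 q [-0.11  0.24  1.69  0.    1.22  1.46]
time: 16.0
tool_pos: [0.5289, 0.0006, 0.0739]
tool_rot: [-0.001, 0.707, -0.707, 0.002]
contact_force: [-0.4, -2.0, 4.3]
gripper_width: 0.232
time: 16.25
tool_pos: [0.5282, 0.0014, 0.0721]
tool_rot: [0.0, 0.707, -0.707, -0.001]
contact_force: [0.0, -0.3, 0.2]
gripper_width: 0.567
d [-0.0038 -0.1164 -0.0031] a [0.0016 0.0003 0.0009] now [0.5282 0.0014 0.0721] yaw -89.95 dist 0.117 t 16.25 q [-0.14 -0.02  1.97  0.    1.2   1.43]
```

View pics/w7.png

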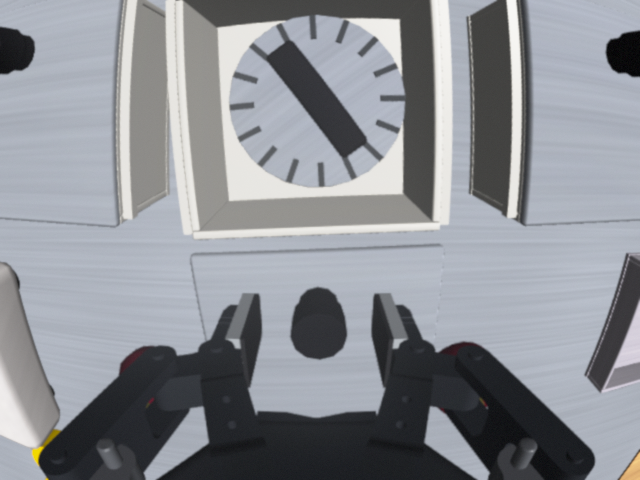

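```bash
python3 - <<'E'
from h import *
d=load('w7')
im=d['image'];g=cv2.cvtColor(im,cv2.COLOR_BGR2GRAY)
m=np.zeros_like(g);m[30:170,255:385]=(g[30:170,255:385]<65)
n,l,s,c=cv2.connectedComponentsWithStats(m)
i=1+np.argmax(s[1:,4]);print(s[i],c[i])
r=cv2.minAreaRect(np.argwhere(l==i)[:,::-1].astype(np.float32));print(r)
b=cv2.boxPoints(r)
q=np.array([ray(d,*p,.056,True) for p in b]);print(q.round(4))
print('c',ray(d,*r[0],.054,True),ray(d,317,100.5,.030,True),[ray(d,u,v,.030,True).round(4) for u,v in [(230,100),(406,100),(317,14),(317,187)]])
e=[q[1]-q[0],q[2]-q[1]]
for v in e: print(np.linalg.norm(v),np.degrees(np.arctan2(v[1],v[0])))
E
```

```text
[ 267   41   99  116 3807] [316.4701865  98.095088 ]
((316.8623352050781, 98.41917419433594), (128.5807647705078, 30.687862396240234), 52.22431945800781)
[[ 0.6354  0.0223  0.056 ]
 [ 0.6433  0.0122  0.056 ]
 [ 0.5999 -0.0209  0.056 ]
 [ 0.5917 -0.0107  0.056 ]]
c [0.61727944 0.00090315 0.054     ] [0.61729465 0.00081502 0.03      ] [array([0.6187, 0.0436, 0.03  ]), array([ 0.6189, -0.043 ,  0.03  ]), array([0.6613, 0.0008, 0.03  ]), array([0.5741, 0.0008, 0.03  ])]
0.012837458869827078 -51.934292401808385
0.054574028986492225 -142.68798978429405
```

```bash
python3 -m handwheel '[{"dx":0,"dy":0,"dz":-0.05,"ax":0,"ay":0,"az":0},{"dx":0,"dy":-0.03,"dz":-0.08,"ax":0,"ay":0,"az":-0.18},{"dx":0,"dy":-0.07,"dz":-0.08,"ax":0,"ay":0,"az":-0.36},{"dx":0.001,"dy":-0.089,"dz":-0.08,"ax":0,"ay":0,"az":-0.54},{"dx":0.001,"dy":-0.089,"dz":-0.08,"ax":0,"ay":0,"az":-0.658}]' 140
python3 -m handwheel '[{"dx":0,"dy":0,"dz":0,"ax":0,"ay":0,"az":0},{"dx":0,"dy":0,"dz":0,"ax":0,"ay":0,"az":0},{"dx":0,"dy":0,"dz":0,"ax":0,"ay":0,"az":0}]'
python3 go.py .6175 .0007 .034 -52.3
python3 -c "
from h import *
d=grab('wrist','w8')"
```

```text
time: 16.92
tool_pos: [0.6186, 0.0004, 0.1521]
tool_rot: [0.0, 0.899, -0.438, -0.0]
contact_force: [-0.2, -0.2, 0.5]
gripper_width: 0.45
time: 17.3
tool_pos: [0.6173, 0.0004, 0.1527]
tool_rot: [0.0, 0.898, -0.441, -0.0]
contact_force: [-1.0, -0.6, 0.0]
gripper_width: 0.451
d [-1.000e-04 -4.000e-04  1.187e-01] a [ 0.0002  0.0002 -0.0001] now [6.173e-01 4.000e-04 1.527e-01] yaw -52.3 dist 0.119 t 17.3 q [-0.12  0.09  1.7  -0.    1.34  0.79]
```

View pics/w8.png

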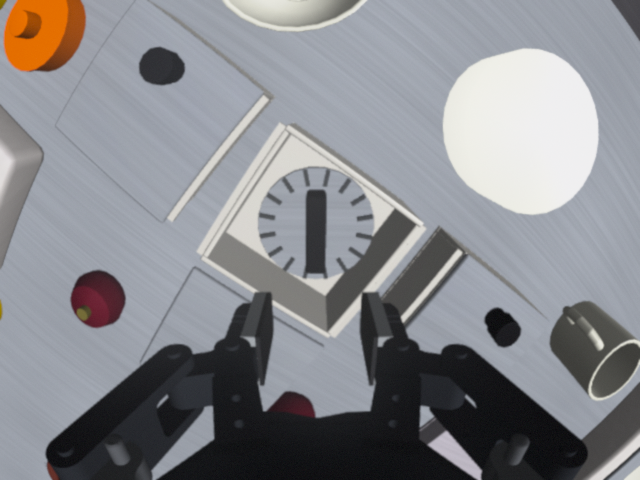

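```bash
python3 -m handwheel '[{"dx":0,"dy":0,"dz":0.04,"ax":0,"ay":0,"az":0},{"dx":0,"dy":0,"dz":0.08,"ax":0,"ay":0,"az":0},{"dx":0,"dy":0,"dz":0.105,"ax":0,"ay":0,"az":0},{"dx":0,"dy":0,"dz":0.117,"ax":0,"ay":0,"az":0},{"dx":0,"dy":0,"dz":0.117,"ax":0,"ay":0,"az":0}]'
python3 -m handwheel '[{"dx":0,"dy":0,"dz":0,"ax":0,"ay":0,"az":0},{"dx":0,"dy":0,"dz":0,"ax":0,"ay":0,"az":0},{"dx":0,"dy":0,"dz":0,"ax":0,"ay":0,"az":0}]'
python3 go.py .6175 .0007 .034 -52.3
```

```text
time: 17.98
tool_pos: [0.6171, 0.0003, 0.0353]
tool_rot: [0.0, 0.898, -0.44, -0.001]
contact_force: [-0.1, 0.3, 0.4]
gripper_width: 0.452
time: 18.35
tool_pos: [0.6181, 0.0002, 0.0368]
tool_rot: [-0.0, 0.898, -0.44, 0.001]
contact_force: [-0.4, -0.4, -0.1]
gripper_width: 0.451
d [-0.0008  0.0002  0.0028] a [-0.0011 -0.0012  0.0008] now [6.181e-01 2.000e-04 3.680e-02] yaw -52.25 dist 0.003 t 18.35 q [-0.12  0.23  1.77 -0.    1.15  0.79]
```

```bash
python3 -m handwheel '[{"dx":-0.0005,"dy":0,"dz":0.002,"ax":0,"ay":0,"az":0},{"dx":-0.0005,"dy":0,"dz":0.002,"ax":0,"ay":0,"az":0},{"dx":-0.0005,"dy":0,"dz":0.002,"ax":0,"ay":0,"az":0},{"dx":-0.0005,"dy":0,"dz":0.002,"ax":0,"ay":0,"az":0},{"dx":-0.0005,"dy":0,"dz":0.002,"ax":0,"ay":0,"az":0}]' 255
python3 go.py .6175 .0007 .034 -52.3
python3 -m handwheel '[{"dx":0,"dy":0,"dz":-0.02,"ax":0,"ay":0,"az":0},{"dx":0,"dy":0,"dz":-0.06,"ax":0,"ay":0,"az":0},{"dx":0,"dy":0,"dz":-0.12,"ax":0,"ay":0,"az":0},{"dx":0,"dy":0,"dz":-0.16,"ax":0,"ay":0,"az":0},{"dx":0,"dy":0,"dz":-0.16,"ax":0,"ay":0,"az":0}]' 
python3 go.py .38 .325 .23 -52.3
python3 -c "
from h import *
d=grab('wrist','w9')"
```

```text
time: 18.98
tool_pos: [0.6173, 0.0008, 0.0339]
tool_rot: [-0.0, 0.898, -0.44, 0.0]
contact_force: [-0.3, -0.2, 1.2]
gripper_width: 0.148
d [ 0.0002 -0.0001 -0.0001] a [-0.0002 -0.      0.0009] now [0.6173 0.0008 0.0339] yaw -52.25 dist 0.0 t 18.975 q [-0.12  0.23  1.77  0.    1.14  0.79]
time: 19.6
tool_pos: [0.6197, 0.0004, 0.1994]
tool_rot: [-0.001, 0.898, -0.44, 0.004]
contact_force: [1.1, 0.0, -3.4]
gripper_width: 0.153
d [-0.4032 -0.0094 -0.0332] a [-0.0066 -0.0067  0.0008] now [6.197e-01 4.000e-04 1.994e-01] yaw -52.25 dist 0.405 t 19.6 q [-0.12  0.06  1.66 -0.    1.41  0.79]
```

View pics/w9.png

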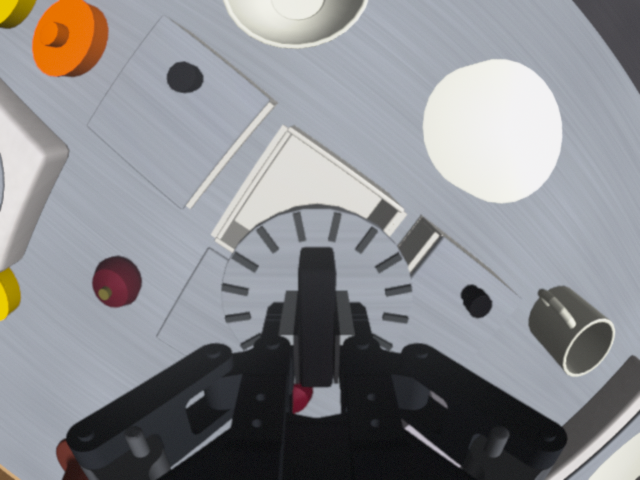

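```bash
python3 go.py .4436 .3242 .2 -52.3; python3 - <<'E'
from h import *
d=load('w5')
# dogs seen in w5 near (65,353),(91,343),(89,384),(116,379): tops z .101
p=[ray(d,u,v,.101,True) for u,v in [(65,352),(91,342),(89,384),(116,379)]]
print(np.round(p,4),np.mean(p,0))
d=load('w6')
g=[ray(d,u,v,.101,True) for u,v in [(14,336),(29,329),(30,360),(46,355)]]
print(np.round(g,4),np.mean(g,0))
E
```

```text
d [-0.3625 -0.0604 -0.0051] a [-0.0022 -0.0024  0.0008] now [6.178e-01 6.000e-04 1.956e-01] yaw -52.25 dist 0.368 t 19.65 q [-0.12  0.06  1.67 -0.    1.41  0.79]
[[0.4566 0.3412 0.101 ]
 [0.4702 0.3104 0.101 ]
 [0.4271 0.3281 0.101 ]
 [0.4376 0.2983 0.101 ]] [0.44788856 0.31950146 0.101     ]
[[0.4558 0.3412 0.101 ]
 [0.4692 0.3087 0.101 ]
 [0.425  0.3287 0.101 ]
 [0.4375 0.2962 0.101 ]] [0.44688681 0.31870408 0.101     ]
```

```bash
python3 go.py .37 .268 .24 -52.3;
```

```text
d [-0.3631  0.0321 -0.0453] a [-0.0022 -0.0024  0.0008] now [6.178e-01 6.000e-04 1.956e-01] yaw -52.25 dist 0.367 t 19.65 q [-0.12  0.06  1.67 -0.    1.41  0.79]
```

```bash
python3 -m handwheel '[{"dx":-0.05,"dy":0.005,"dz":-0.01,"ax":0,"ay":0,"az":0},{"dx":-0.11,"dy":0.01,"dz":-0.025,"ax":0,"ay":0,"az":0},{"dx":-0.17,"dy":0.016,"dz":-0.035,"ax":0,"ay":0,"az":0},{"dx":-0.23,"dy":0.021,"dz":-0.045,"ax":0,"ay":0,"az":0},{"dx":-0.285,"dy":0.027,"dz":-0.045,"ax":0,"ay":0,"az":0}]' 
python3 -m handwheel '[{"dx":-0.05,"dy":0.004,"dz":0,"ax":0,"ay":0,"az":0},{"dx":-0.078,"dy":0.006,"dz":0,"ax":0,"ay":0,"az":0},{"dx":-0.078,"dy":0.006,"dz":0,"ax":0,"ay":0,"az":0},{"dx":-0.078,"dy":0.006,"dz":0,"ax":0,"ay":0,"az":0}]' 
python3 go.py .4436 .3242 .2 -52.3
python3 -c "
from h import *
d=grab('wrist','w10')"
```

```text
time: 20.27
tool_pos: [0.4189, 0.2104, 0.2364]
tool_rot: [0.001, 0.898, -0.44, -0.001]
contact_force: [0.8, 1.2, -3.3]
gripper_width: 0.147
time: 20.78
tool_pos: [0.3683, 0.2668, 0.2367]
tool_rot: [0.002, 0.898, -0.44, -0.001]
contact_force: [-0.3, 0.4, -3.4]
gripper_width: 0.146
d [ 0.0007 -0.0948  0.0363] a [0.0035 0.0001 0.0007] now [0.3683 0.2668 0.2367] yaw -52.26 dist 0.102 t 20.775 q [ 0.46 -0.37  1.98 -0.    1.54  1.38]
```

View pics/w10.png

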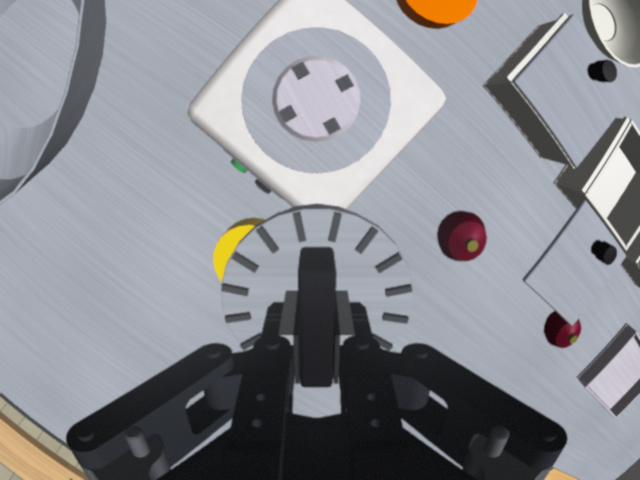

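```bash
python3 - <<'E'
from h import *
d=load('w10')
p=[ray(d,u,v,.101,True) for u,v in [(301,71),(345,83),(332,126),(288,114)]]
print(np.round(p,4),np.mean(p,0),np.linalg.norm(np.array(p)-np.mean(p,0),axis=1))
for h,e in [(.093,(317.5,97.5)),(.07,(316.5,100))]: print(ray(d,*e,h,True))
c=np.mean(p,0)
print(np.degrees([np.arctan2(*(q-c)[1::-1]) for q in p])%90)
crop=cv2.resize(d['image'][20:180,230:405],None,fx=4,fy=4,interpolation=cv2.INTER_CUBIC);cv2.imwrite('pics/w10c.png',crop[:600])
E
```

```text
[[0.4522 0.3454 0.101 ]
 [0.4647 0.3146 0.101 ]
 [0.4335 0.3023 0.101 ]
 [0.4209 0.3334 0.101 ]] [0.44282746 0.32391811 0.101     ] [0.02340692 0.02379695 0.02355703 0.02387404]
[0.44402511 0.32389523 0.093     ]
[0.44273332 0.32384265 0.07      ]
[66.4702081  67.02973782 66.66012284 66.66798227]
```

View pics/w10c.png

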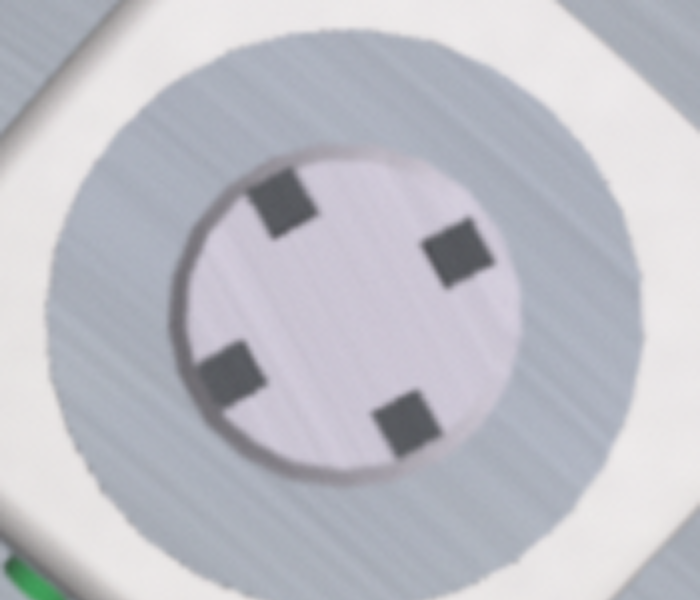

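```bash
python3 go.py .4432 .3241 .17 -52.3; 
python3 -m handwheel '[{"dx":0.0005,"dy":-0.04,"dz":0.02,"ax":0,"ay":0,"az":0},{"dx":0.0005,"dy":-0.08,"dz":0.04,"ax":0,"ay":0,"az":0},{"dx":0.0005,"dy":-0.0945,"dz":0.066,"ax":0,"ay":0,"az":0},{"dx":0.0005,"dy":-0.0945,"dz":0.066,"ax":0,"ay":0,"az":0},{"dx":0.0005,"dy":-0.0945,"dz":0.066,"ax":0,"ay":0,"az":0}]' 
python3 -m handwheel '[{"dx":0,"dy":0,"dz":0,"ax":0,"ay":0,"az":0},{"dx":0,"dy":0,"dz":0,"ax":0,"ay":0,"az":0}]' 
python3 go.py .4432 .3241 .13 -52.3
```

```text
d [ 0.0001 -0.0942  0.0669] a [ 0.0028  0.0001 -0.0001] now [0.3688 0.2667 0.2372] yaw -52.3 dist 0.116 t 20.825 q [ 0.46 -0.37  1.98 -0.    1.54  1.38]
time: 21.45
tool_pos: [0.4442, 0.3243, 0.1731]
tool_rot: [0.0, 0.898, -0.441, -0.0]
contact_force: [-0.2, 0.0, -2.9]
gripper_width: 0.151
time: 21.7
tool_pos: [0.4442, 0.325, 0.1741]
tool_rot: [-0.001, 0.898, -0.44, 0.001]
contact_force: [0.3, 0.4, -3.5]
gripper_width: 0.151
d [0.0001 0.0014 0.0441] a [-0.0021 -0.0003  0.0006] now [0.4442 0.325  0.1741] yaw -52.26 dist 0.044 t 21.7 q [ 0.5  -0.08  1.85  0.    1.38  1.41]
```

```bash

python3 -m handwheel '[{"dx":0,"dy":0.0014,"dz":0.01,"ax":0,"ay":0,"az":0},{"dx":0,"dy":0.0014,"dz":0.02,"ax":0,"ay":0,"az":0},{"dx":0,"dy":0.0014,"dz":0.03,"ax":0,"ay":0,"az":0},{"dx":0,"dy":0.0014,"dz":0.036,"ax":0,"ay":0,"az":0},{"dx":0,"dy":0.0014,"dz":0.036,"ax":0,"ay":0,"az":0}]' 
python3 -m handwheel '[{"dx":0,"dy":0,"dz":0,"ax":0,"ay":0,"az":0},{"dx":0,"dy":0,"dz":0,"ax":0,"ay":0,"az":0}]' 
python3 go.py .4432 .3241 .12 -52.3
```

```text
time: 22.32
tool_pos: [0.4424, 0.3239, 0.1358]
tool_rot: [0.001, 0.898, -0.44, -0.001]
contact_force: [0.1, 0.4, -3.7]
gripper_width: 0.148
time: 22.58
tool_pos: [0.4432, 0.3243, 0.1373]
tool_rot: [-0.0, 0.898, -0.44, 0.0]
contact_force: [-0.7, 0.4, -4.6]
gripper_width: 0.149
d [0.0002 0.0001 0.0173] a [-0.0009 -0.0002  0.0008] now [0.4432 0.3243 0.1373] yaw -52.25 dist 0.017 t 22.575 q [ 0.5  -0.05  1.88 -0.    1.31  1.41]
```

```bash

python3 -m handwheel '[{"dx":0,"dy":0,"dz":0.003,"ax":0,"ay":0,"az":0},{"dx":0,"dy":0,"dz":0.006,"ax":0,"ay":0,"az":0},{"dx":0,"dy":0,"dz":0.009,"ax":0,"ay":0,"az":0},{"dx":0,"dy":0,"dz":0.012,"ax":0,"ay":0,"az":0},{"dx":0,"dy":0,"dz":0.014,"ax":0,"ay":0,"az":0}]' 
python3 go.py .4432 .3241 .12 -52.3
python3 -m handwheel '[{"dx":0,"dy":0,"dz":0.001,"ax":0,"ay":0,"az":0},{"dx":0,"dy":0,"dz":0.002,"ax":0,"ay":0,"az":0},{"dx":0,"dy":0,"dz":0.002,"ax":0,"ay":0,"az":0}]' 
python3 go.py .4432 .3241 .12 -52.3
```

```text
time: 23.2
tool_pos: [0.4427, 0.3241, 0.1224]
tool_rot: [0.0, 0.898, -0.44, -0.0]
contact_force: [0.2, 0.0, -4.1]
gripper_width: 0.154
d [ 0.0003 -0.0004  0.0024] a [0.0003 0.0001 0.0008] now [0.4427 0.3241 0.1224] yaw -52.26 dist 0.002 t 23.2 q [ 0.5  -0.04  1.89  0.    1.29  1.41]
time: 23.58
tool_pos: [0.4428, 0.3241, 0.1207]
tool_rot: [0.0, 0.898, -0.44, -0.0]
contact_force: [-0.7, -0.4, -3.5]
gripper_width: 0.149
d [ 0.0003 -0.0003  0.0007] a [0.     0.     0.0008] now [0.4428 0.3241 0.1207] yaw -52.25 dist 0.001 t 23.575 q [ 0.5  -0.03  1.89  0.    1.28  1.41]
```

```bash

python3 -m handwheel '[{"dx":0,"dy":0,"dz":0.001,"ax":0,"ay":0,"az":0},{"dx":0,"dy":0,"dz":0.001,"ax":0,"ay":0,"az":0}]' 
python3 -m handwheel '[{"dx":0,"dy":0,"dz":0.001,"ax":0,"ay":0,"az":0},{"dx":0,"dy":0,"dz":0.001,"ax":0,"ay":0,"az":0}]' 
```

```text
time: 23.82
tool_pos: [0.4428, 0.3241, 0.1197]
tool_rot: [0.0, 0.898, -0.44, -0.0]
contact_force: [-1.0, 0.7, -3.0]
gripper_width: 0.15
time: 24.08
tool_pos: [0.4429, 0.3242, 0.1189]
tool_rot: [-0.0, 0.898, -0.44, 0.0]
contact_force: [0.1, 0.4, -3.8]
gripper_width: 0.148
```

```bash

python3 -m handwheel '[{"dx":0,"dy":0,"dz":0.001,"ax":0,"ay":0,"az":0},{"dx":0,"dy":0,"dz":0.001,"ax":0,"ay":0,"az":0}]' 
python3 -m handwheel '[{"dx":0,"dy":0,"dz":0.001,"ax":0,"ay":0,"az":0},{"dx":0,"dy":0,"dz":0.001,"ax":0,"ay":0,"az":0}]' 
```

```text
time: 24.32
tool_pos: [0.443, 0.3242, 0.1187]
tool_rot: [-0.0, 0.898, -0.44, 0.0]
contact_force: [-3.9, -2.0, 4.1]
gripper_width: 0.148
time: 24.58
tool_pos: [0.4431, 0.3243, 0.1186]
tool_rot: [-0.0, 0.898, -0.44, 0.0]
contact_force: [-5.8, -3.9, 8.7]
gripper_width: 0.152
```

```bash

python3 -m handwheel '[{"dx":0,"dy":0,"dz":-0.002,"ax":0,"ay":0,"az":0},{"dx":0,"dy":0,"dz":-0.002,"ax":0,"ay":0,"az":0},{"dx":0,"dy":0,"dz":-0.002,"ax":0,"ay":0,"az":0}]' 205
python3 go.py .4432 .3241 .12 -52.3
python3 -m handwheel '[{"dx":0,"dy":0,"dz":0,"ax":0,"ay":0,"az":-0.09},{"dx":0,"dy":0,"dz":0,"ax":0,"ay":0,"az":-0.18},{"dx":0,"dy":0,"dz":0,"ax":0,"ay":0,"az":-0.27},{"dx":0,"dy":0,"dz":0,"ax":0,"ay":0,"az":-0.36},{"dx":0,"dy":0,"dz":0,"ax":0,"ay":0,"az":-0.45}]'
python3 -c "
from h import *
d=grab('wrist','w11')"
```

```text
time: 24.95
tool_pos: [0.4429, 0.3242, 0.1186]
tool_rot: [-0.0, 0.898, -0.44, 0.0]
contact_force: [0.2, -0.5, -0.3]
gripper_width: 0.196
d [ 0.0003 -0.0002 -0.0014] a [-0.0003  0.      0.0008] now [0.4429 0.3242 0.1186] yaw -52.25 dist 0.001 t 24.95 q [ 0.5  -0.03  1.89  0.    1.28  1.41]
time: 25.58
tool_pos: [0.4424, 0.3239, 0.1183]
tool_rot: [0.0, 0.974, -0.228, -0.001]
contact_force: [-1.8, -1.4, 0.5]
gripper_width: 0.196
```

View pics/w11.png

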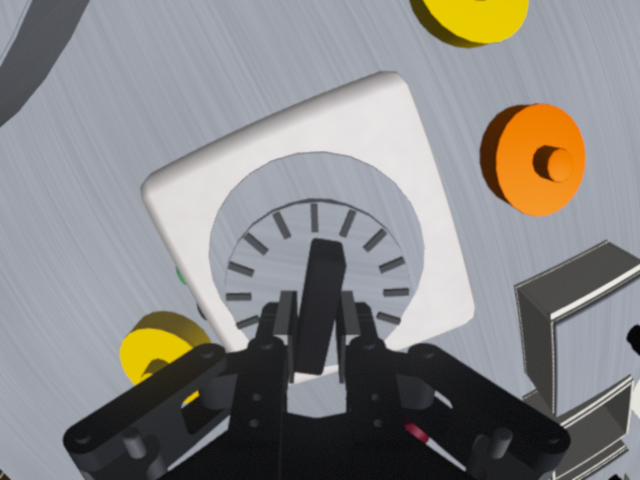

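```bash
cat > dh.py <<'E'
from h import *
import sys
f=sys.argv[1]
d=grab('wrist',f) if not len(sys.argv)>2 else load(f)
K=d['K'];v,u=np.mgrid[0:480,0:640];x=(u-K[0,2])/K[0,0];y=(v-K[1,2])/K[1,1];r=np.hypot(x,y)+1e-9
c=np.stack([x/r*np.sin(r),-y/r*np.sin(r),-np.cos(r)],-1); z=d['z_map']
P=(c/np.cos(r)[...,None]*z[...,None])@RM(d['rotation']).T+np.array(d['xyz'])
m=(z>0)
h=P[...,2]
for nm,reg in [('plate+bar',(slice(205,285),slice(232,400)))]:
    hh=h[reg][m[reg]]; print(nm,np.histogram(hh,bins=np.arange(.06,.16,.004)))
E
python3 dh.py w11 x
python3 -m handwheel '[{"dx":0,"dy":0,"dz":0,"ax":0,"ay":0,"az":-0.09},{"dx":0,"dy":0,"dz":0,"ax":0,"ay":0,"az":-0.18},{"dx":0,"dy":0,"dz":0,"ax":0,"ay":0,"az":-0.27},{"dx":0,"dy":0,"dz":0,"ax":0,"ay":0,"az":-0.36},{"dx":0,"dy":0,"dz":0,"ax":0,"ay":0,"az":-0.45}]'
python3 dh.py w12; python3 go.py .4432 .3241 .12 -52.3
```

```text
plate+bar (array([   0,  140, 1539,    0,    0,    0,    0,    0,    0,    0,  118,
       9054, 1001,  106,  129,  139,  137,  742,  286,    0,    0,    0,
          0,    0]), array([0.06 , 0.064, 0.068, 0.072, 0.076, 0.08 , 0.084, 0.088, 0.092,
       0.096, 0.1  , 0.104, 0.108, 0.112, 0.116, 0.12 , 0.124, 0.128,
       0.132, 0.136, 0.14 , 0.144, 0.148, 0.152, 0.156]))
time: 26.25
tool_pos: [0.4428, 0.3237, 0.1183]
tool_rot: [0.0, 1.0, -0.006, -0.0]
contact_force: [0.8, -1.6, -0.4]
gripper_width: 0.201
plate+bar (array([   0,  138, 1543,    0,    0,    0,    0,    0,    0,    0,  128,
       9025, 1023,  101,  128,  142,  132,  776,  255,    0,    0,    0,
          0,    0]), array([0.06 , 0.064, 0.068, 0.072, 0.076, 0.08 , 0.084, 0.088, 0.092,
       0.096, 0.1  , 0.104, 0.108, 0.112, 0.116, 0.12 , 0.124, 0.128,
       0.132, 0.136, 0.14 , 0.144, 0.148, 0.152, 0.156]))
d [ 0.0004 -0.0004 -0.0017] a [ 9.000e-04 -1.000e-04  9.036e-01] now [0.4428 0.3237 0.1183] yaw -0.53 dist 0.002 t 26.3 q [ 0.5  -0.03  1.89 -0.    1.28  0.51]
```

```bash

python3 -m handwheel '[{"dx":0,"dy":0,"dz":0,"ax":0,"ay":0,"az":-0.09},{"dx":0,"dy":0,"dz":0,"ax":0,"ay":0,"az":-0.18},{"dx":0,"dy":0,"dz":0,"ax":0,"ay":0,"az":-0.18}]'
python3 -c "
from h import *
print(manip.state()['ft_torque'],manip.state()['joint_efforts'])
d=grab('wrist','w13');
for n,dz in [('scene',.002),('side',-.001)]:
    d=grab(n,n+'13');P=cloud(d);P[...,2]+=dz
    r=np.hypot(P[...,0]-.443,P[...,1]-.324)
    m=(r<.05)&(d['z_map']>0)&(P[...,2]>.085)&(P[...,2]<.15)
    print(n,np.histogram(P[m][:,2],bins=np.arange(.084,.15,.004)))
"
```

```text
time: 26.68
tool_pos: [0.4429, 0.3236, 0.1184]
tool_rot: [0.001, 0.997, 0.082, -0.0]
contact_force: [1.4, -1.6, -0.5]
gripper_width: 0.201
[-0.32180684 -0.16757885 -0.19828713] [ 1.54673796e+00 -3.38358629e+01 -3.52238810e+01  5.81789073e-01
  7.62050680e-03 -3.60095808e-01]
scene (array([ 26,  39,  23,  13,  92, 388, 213,  35,  19,  21,  22,  49,  41,
        21,  19,  10]), array([0.084, 0.088, 0.092, 0.096, 0.1  , 0.104, 0.108, 0.112, 0.116,
       0.12 , 0.124, 0.128, 0.132, 0.136, 0.14 , 0.144, 0.148]))
side (array([ 67,  77,  90,  25,  73, 764, 189,  35,  31,  37,  54, 106, 115,
        49,  49,  50]), array([0.084, 0.088, 0.092, 0.096, 0.1  , 0.104, 0.108, 0.112, 0.116,
       0.12 , 0.124, 0.128, 0.132, 0.136, 0.14 , 0.144, 0.148]))
```

View pics/w13.png

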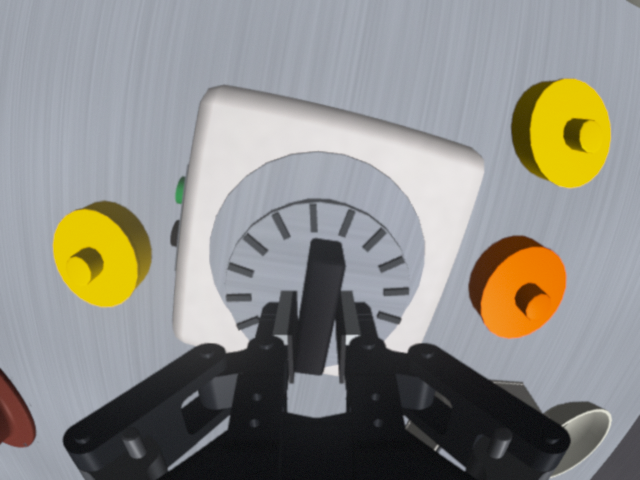

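View pics/side13.png

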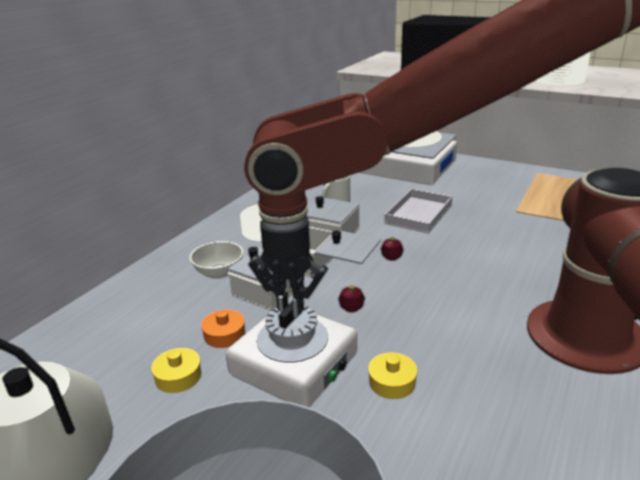

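```bash

python3 -m handwheel '[{"dx":0,"dy":0,"dz":0,"ax":0,"ay":0,"az":0.1},{"dx":0,"dy":0,"dz":0,"ax":0,"ay":0,"az":0.16},{"dx":0,"dy":0,"dz":0,"ax":0,"ay":0,"az":0.16}]' 140
python3 -m handwheel '[{"dx":0,"dy":0,"dz":-0.03,"ax":0,"ay":0,"az":0},{"dx":0,"dy":0,"dz":-0.07,"ax":0,"ay":0,"az":0},{"dx":0,"dy":0,"dz":-0.11,"ax":0,"ay":0,"az":0.18},{"dx":0,"dy":0,"dz":-0.11,"ax":0,"ay":0,"az":0.36},{"dx":0,"dy":0,"dz":-0.11,"ax":0,"ay":0,"az":0.54}]'
python3 go.py .50 .01 .2 -90
```

```text
time: 27.2
tool_pos: [0.4428, 0.3246, 0.119]
tool_rot: [-0.0, 1.0, 0.004, 0.0]
contact_force: [0.5, -0.3, 0.2]
gripper_width: 0.453
time: 27.82
tool_pos: [0.4431, 0.3247, 0.23]
tool_rot: [-0.001, 0.964, -0.265, 0.001]
contact_force: [0.1, -0.0, -1.1]
gripper_width: 0.453
d [0.2099 0.2413 0.0296] a [-2.3000e-03  6.0000e-04  1.0337e+00] now [0.4431 0.3247 0.23  ] yaw -30.77 dist 0.321 t 27.825 q [ 0.5  -0.13  1.79  0.    1.48  1.03]
```

```bash

python3 -m handwheel '[{"dx":0.04,"dy":0.045,"dz":0,"ax":0,"ay":0,"az":0.18},{"dx":0.08,"dy":0.09,"dz":0,"ax":0,"ay":0,"az":0.36},{"dx":0.12,"dy":0.135,"dz":0,"ax":0,"ay":0,"az":0.54},{"dx":0.16,"dy":0.18,"dz":0.01,"ax":0,"ay":0,"az":0.72},{"dx":0.19,"dy":0.22,"dz":0.02,"ax":0,"ay":0,"az":0.9}]'
python3 go.py .50 .01 .2 -90
```

```text
time: 28.45
tool_pos: [0.4954, 0.0363, 0.2091]
tool_rot: [-0.001, 0.752, -0.659, 0.0]
contact_force: [0.3, 0.7, 0.6]
gripper_width: 0.449
d [ 0.0267 -0.0011  0.0091] a [-0.0017  0.0003  0.1329] now [0.4954 0.0363 0.2091] yaw -82.39 dist 0.028 t 28.45 q [-0.08 -0.25  1.93  0.    1.46  1.36]
```

```bash

python3 -m handwheel '[{"dx":0.0267,"dy":0,"dz":0.009,"ax":0,"ay":0,"az":0.133},{"dx":0.0267,"dy":0,"dz":0.009,"ax":0,"ay":0,"az":0.133},{"dx":0.0267,"dy":0,"dz":0.009,"ax":0,"ay":0,"az":0.133}]'
python3 -c "
from h import *
d=grab('wrist','w14')"
python3 go.py .5285 .0013 .075 -90
```

```text
time: 28.82
tool_pos: [0.4988, 0.0125, 0.2002]
tool_rot: [-0.0, 0.71, -0.704, -0.0]
contact_force: [-0.9, 0.5, -0.2]
gripper_width: 0.452
d [ 0.0117 -0.0294  0.1253] a [-0.0009  0.0005  0.0083] now [0.4989 0.0127 0.2003] yaw -89.53 dist 0.129 t 28.875 q [-0.12 -0.24  1.93  0.    1.44  1.44]
```

View pics/w14.png

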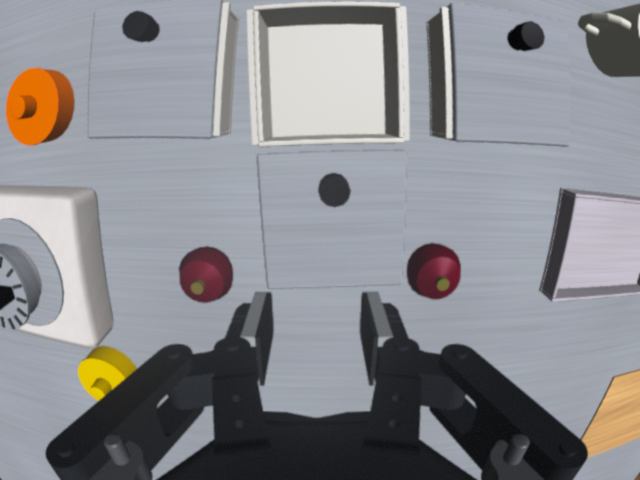

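```bash
python3 - <<'E'
from h import *
d=load('w14'); print(ray(d,334,190,.097,True),ray(d,206,275,.023,True),ray(d,434,271,.023,True),ray(d,197,288,.05,True),ray(d,443,285,.05,True))
E
python3 -m handwheel '[{"dx":0.0117,"dy":-0.029,"dz":0.02,"ax":0,"ay":0,"az":0.008},{"dx":0.0117,"dy":-0.0295,"dz":0.06,"ax":0,"ay":0,"az":0.008},{"dx":0.0117,"dy":-0.0295,"dz":0.1,"ax":0,"ay":0,"az":0.008},{"dx":0.0117,"dy":-0.0295,"dz":0.125,"ax":0,"ay":0,"az":0.008},{"dx":0.0117,"dy":-0.0295,"dz":0.125,"ax":0,"ay":0,"az":0.008}]'
python3 -m handwheel '[{"dx":0,"dy":0,"dz":0,"ax":0,"ay":0,"az":0},{"dx":0,"dy":0,"dz":0,"ax":0,"ay":0,"az":0}]' 
python3 go.py .5287 .0013 .075 -90
```

```text
[0.53091843 0.00060478 0.097     ] [0.43251084 0.11896515 0.023     ] [ 0.4384282  -0.10243039  0.023     ] [0.43171508 0.12015515 0.05      ] [ 0.43637588 -0.10337422  0.05      ]
time: 29.5
tool_pos: [0.5265, 0.0017, 0.0728]
tool_rot: [0.001, 0.707, -0.707, -0.002]
contact_force: [0.3, 0.7, -0.1]
gripper_width: 0.452
time: 29.75
tool_pos: [0.5297, 0.0004, 0.0769]
tool_rot: [0.001, -0.707, 0.708, -0.001]
contact_force: [-0.0, 0.8, 0.2]
gripper_width: 0.449
d [-0.0009  0.001   0.0019] a [-0.0035 -0.0004 -0.0014] now [5.297e-01 4.000e-04 7.690e-02] yaw -90.08 dist 0.002 t 29.75 q [-0.14 -0.03  1.96  0.    1.2   1.43]
```

```bash
python3 -m handwheel '[{"dx":-0.001,"dy":0,"dz":0.001,"ax":0,"ay":0,"az":0},{"dx":-0.001,"dy":0,"dz":0.001,"ax":0,"ay":0,"az":0},{"dx":-0.001,"dy":0,"dz":0.001,"ax":0,"ay":0,"az":0},{"dx":-0.001,"dy":0,"dz":0.001,"ax":0,"ay":0,"az":0}]' 255
python3 -m handwheel '[{"dx":-0.001,"dy":-0.03,"dz":0,"ax":0,"ay":0,"az":0},{"dx":-0.002,"dy":-0.06,"dz":0,"ax":0,"ay":0,"az":0},{"dx":-0.003,"dy":-0.09,"dz":0,"ax":0,"ay":0,"az":0},{"dx":-0.004,"dy":-0.112,"dz":0,"ax":0,"ay":0,"az":0},{"dx":-0.004,"dy":-0.117,"dz":0,"ax":0,"ay":0,"az":0}]'
python3 -m handwheel '[{"dx":0,"dy":0,"dz":0,"ax":0,"ay":0,"az":0},{"dx":0,"dy":0,"dz":0,"ax":0,"ay":0,"az":0}]'
python3 go.py .6446 .0053 .075 -90
```

```text
time: 30.25
tool_pos: [0.5296, 0.0006, 0.0756]
tool_rot: [0.001, -0.706, 0.708, -0.002]
contact_force: [-0.5, -1.9, 5.2]
gripper_width: 0.225
time: 30.88
tool_pos: [0.6443, 0.0054, 0.0755]
tool_rot: [-0.002, -0.707, 0.708, 0.003]
contact_force: [-19.5, 1.5, 19.3]
gripper_width: 0.228
time: 31.12
tool_pos: [0.6442, 0.0053, 0.0756]
tool_rot: [-0.001, -0.706, 0.708, 0.001]
contact_force: [-8.0, 1.2, 11.7]
gripper_width: 0.231
d [ 0.     -0.0004  0.0006] a [ 0.0033  0.0006 -0.0019] now [0.6442 0.0053 0.0756] yaw -90.11 dist 0.001 t 31.125 q [-0.11  0.24  1.68  0.    1.23  1.47]
```

```bash
python3 -m handwheel '[{"dx":0,"dy":0,"dz":0,"ax":0,"ay":0,"az":0},{"dx":0,"dy":0,"dz":0,"ax":0,"ay":0,"az":0}]' 110
python3 -m handwheel '[{"dx":0,"dy":0,"dz":-0.05,"ax":0,"ay":0,"az":0},{"dx":0.03,"dy":0.03,"dz":-0.1,"ax":0,"ay":0,"az":0},{"dx":0.08,"dy":0.05,"dz":-0.12,"ax":0,"ay":0,"az":0},{"dx":0.135,"dy":0.05,"dz":-0.12,"ax":0,"ay":0,"az":0},{"dx":0.147,"dy":0.05,"dz":-0.12,"ax":0,"ay":0,"az":0}]' 
python3 -m handwheel '[{"dx":0,"dy":0,"dz":0,"ax":0,"ay":0,"az":0},{"dx":0,"dy":0,"dz":0,"ax":0,"ay":0,"az":0}]'
python3 -c "
from h import *
d=grab('wrist','w15')"
python3 go.py .6535 -.143 .075 -90
```

```text
time: 31.38
tool_pos: [0.645, 0.005, 0.0733]
tool_rot: [0.0, -0.706, 0.708, 0.0]
contact_force: [0.2, -0.5, 0.4]
gripper_width: 0.568
time: 32.0
tool_pos: [0.5946, -0.1448, 0.194]
tool_rot: [0.0, -0.705, 0.709, -0.0]
contact_force: [0.0, 0.1, -0.5]
gripper_width: 0.575
time: 32.25
tool_pos: [0.5948, -0.1407, 0.193]
tool_rot: [-0.0, -0.707, 0.707, 0.001]
contact_force: [0.1, -0.2, 0.4]
gripper_width: 0.569
d [ 0.0025 -0.0587  0.1181] a [ 0.0008  0.0008 -0.0006] now [ 0.5949 -0.1405  0.1932] yaw -90.03 dist 0.132 t 32.3 q [-0.35  0.05  1.68  0.    1.41  1.22]
```

View pics/w15.png

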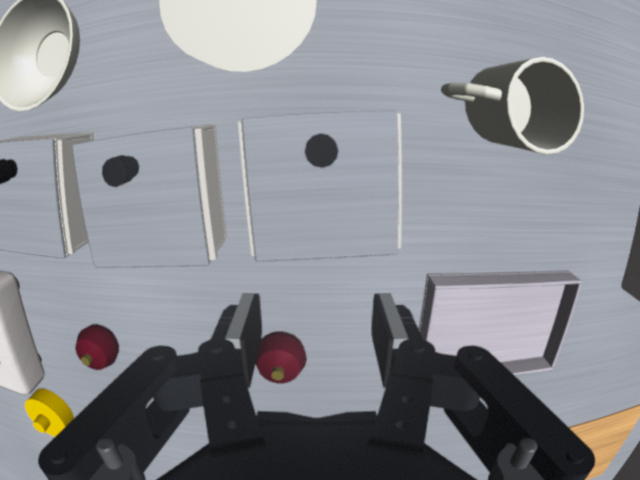

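```bash
python3 - <<'E'
from h import *
d=load('w15'); print(ray(d,321,151,.097,True))
c=[ray(d,*p,.0705,True) for p in [(242,121),(399,113),(401,248),(254,258)]]
print(np.round(c,4),np.mean(c,0))
E
python3 -m handwheel '[{"dx":0.0025,"dy":-0.03,"dz":0.03,"ax":0,"ay":0,"az":0},{"dx":0.0025,"dy":-0.0585,"dz":0.07,"ax":0,"ay":0,"az":0},{"dx":0.0025,"dy":-0.0585,"dz":0.1,"ax":0,"ay":0,"az":0},{"dx":0.0025,"dy":-0.0585,"dz":0.117,"ax":0,"ay":0,"az":0},{"dx":0.0025,"dy":-0.0585,"dz":0.117,"ax":0,"ay":0,"az":0}]'
python3 -m handwheel '[{"dx":0,"dy":0,"dz":0,"ax":0,"ay":0,"az":0},{"dx":0,"dy":0,"dz":0,"ax":0,"ay":0,"az":0}]' 
python3 go.py .6535 -.143 .075 -90
```

```text
[ 0.65366514 -0.14395679  0.097     ]
[[ 0.6736 -0.0883  0.0705]
 [ 0.6795 -0.1995  0.0705]
 [ 0.5778 -0.2062  0.0705]
 [ 0.5697 -0.0926  0.0705]] [ 0.62513863 -0.146678    0.0705    ]
time: 32.92
tool_pos: [0.6524, -0.1435, 0.0752]
tool_rot: [-0.001, -0.707, 0.708, 0.001]
contact_force: [0.1, -0.0, -0.2]
gripper_width: 0.57
time: 33.17
tool_pos: [0.6545, -0.145, 0.0789]
tool_rot: [0.001, -0.706, 0.708, -0.002]
contact_force: [-0.4, -0.0, -0.6]
gripper_width: 0.572
d [-0.002   0.001   0.0039] a [-0.0032 -0.0011 -0.0023] now [ 0.6545 -0.145   0.0789] yaw -90.13 dist 0.005 t 33.175 q [-0.33  0.28  1.62  0.    1.24  1.24]
```

```bash
python3 -m handwheel '[{"dx":-0.0015,"dy":0.001,"dz":0.003,"ax":0,"ay":0,"az":0},{"dx":-0.0015,"dy":0.001,"dz":0.003,"ax":0,"ay":0,"az":0},{"dx":-0.0015,"dy":0.001,"dz":0.003,"ax":0,"ay":0,"az":0},{"dx":-0.0015,"dy":0.001,"dz":0.003,"ax":0,"ay":0,"az":0}]' 255
python3 go.py .6535 -.143 .075 -90
python3 -m handwheel '[{"dx":0.0017,"dy":0.03,"dz":0,"ax":0,"ay":0,"az":0},{"dx":0.0034,"dy":0.06,"dz":0,"ax":0,"ay":0,"az":0},{"dx":0.0051,"dy":0.09,"dz":0,"ax":0,"ay":0,"az":0},{"dx":0.0066,"dy":0.115,"dz":0,"ax":0,"ay":0,"az":0},{"dx":0.0066,"dy":0.115,"dz":0,"ax":0,"ay":0,"az":0}]'
python3 -m handwheel '[{"dx":0,"dy":0,"dz":0,"ax":0,"ay":0,"az":0},{"dx":0,"dy":0,"dz":0,"ax":0,"ay":0,"az":0}]'
python3 -c "
from h import *
d=grab('wrist','w16')"
python3 go.py .6535 -.143 .075 -90
```

```text
time: 33.67
tool_pos: [0.6525, -0.1437, 0.0745]
tool_rot: [-0.0, -0.706, 0.708, -0.0]
contact_force: [-2.4, -2.5, 4.9]
gripper_width: 0.228
d [-0.0007 -0.001  -0.0005] a [-0.0001 -0.0011 -0.0023] now [ 0.6525 -0.1437  0.0745] yaw -90.13 dist 0.001 t 33.675 q [-0.33  0.29  1.62 -0.    1.23  1.25]
time: 34.3
tool_pos: [0.5376, -0.1498, 0.0744]
tool_rot: [0.001, -0.706, 0.708, -0.002]
contact_force: [0.3, -3.0, 3.3]
gripper_width: 0.233
time: 34.55
tool_pos: [0.538, -0.1498, 0.0744]
tool_rot: [-0.0, -0.706, 0.708, -0.0]
contact_force: [-1.8, -2.9, 5.4]
gripper_width: 0.227
d [-0.007  -0.1154 -0.0005] a [-0.0005 -0.0008 -0.0019] now [ 0.5381 -0.1498  0.0745] yaw -90.11 dist 0.116 t 34.6 q [-0.4   0.05  1.9  -0.    1.2   1.17]
```

View pics/w16.png

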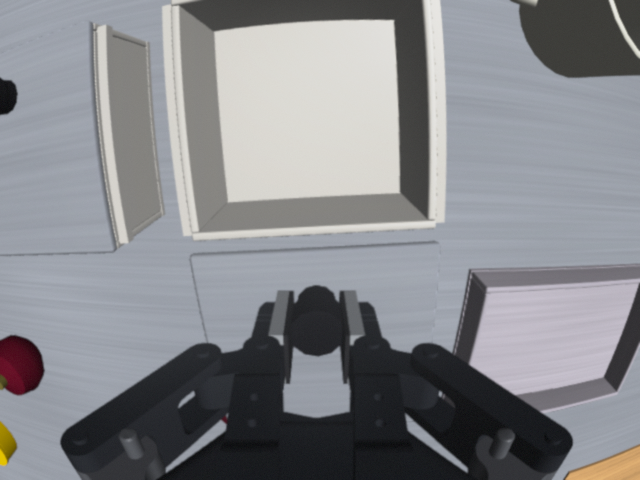

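Box1 is empty too, so there are only two beetroots. I'm closing it.

```bash
python3 -m handwheel '[{"dx":-0.0017,"dy":-0.03,"dz":0,"ax":0,"ay":0,"az":0},{"dx":-0.0034,"dy":-0.06,"dz":0,"ax":0,"ay":0,"az":0},{"dx":-0.0051,"dy":-0.09,"dz":0,"ax":0,"ay":0,"az":0},{"dx":-0.0066,"dy":-0.112,"dz":0,"ax":0,"ay":0,"az":0},{"dx":-0.0068,"dy":-0.118,"dz":0,"ax":0,"ay":0,"az":0}]'
python3 -m handwheel '[{"dx":0,"dy":0,"dz":0,"ax":0,"ay":0,"az":0},{"dx":0,"dy":0,"dz":0,"ax":0,"ay":0,"az":0}]'
python3 go.py .6525 -.1437 .075 -90
python3 -m handwheel '[{"dx":0,"dy":0,"dz":0,"ax":0,"ay":0,"az":0},{"dx":0,"dy":0,"dz":0,"ax":0,"ay":0,"az":0}]' 80
python3 -m handwheel '[{"dx":0,"dy":0,"dz":-0.05,"ax":0,"ay":0,"az":0},{"dx":-0.01,"dy":0.05,"dz":-0.1,"ax":0,"ay":0,"az":0},{"dx":-0.03,"dy":0.11,"dz":-0.14,"ax":0,"ay":0,"az":0},{"dx":-0.04,"dy":0.17,"dz":-0.16,"ax":0,"ay":0,"az":0},{"dx":-0.04,"dy":0.22,"dz":-0.16,"ax":0,"ay":0,"az":0}]' 0
python3 go.py .40 -.1437 .23 -90

```

```text
time: 35.22
tool_pos: [0.6526, -0.1437, 0.0743]
tool_rot: [-0.005, -0.707, 0.707, 0.004]
contact_force: [-27.0, -3.4, 22.9]
gripper_width: 0.226
time: 35.48
tool_pos: [0.6525, -0.1437, 0.0744]
tool_rot: [-0.004, -0.706, 0.708, 0.003]
contact_force: [-15.4, -2.6, 14.7]
gripper_width: 0.229
d [-0.      0.     -0.0006] a [ 0.0097 -0.0009 -0.0018] now [ 0.6525 -0.1437  0.0744] yaw -90.1 dist 0.001 t 35.475 q [-0.33  0.29  1.62 -0.    1.24  1.25]
time: 35.72
tool_pos: [0.6552, -0.142, 0.0726]
tool_rot: [0.0, -0.706, 0.708, 0.001]
contact_force: [0.5, 0.3, -0.7]
gripper_width: 0.649
time: 36.35
tool_pos: [0.4429, -0.1021, 0.2347]
tool_rot: [0.001, -0.707, 0.707, -0.001]
contact_force: [-1.1, 0.3, 0.8]
gripper_width: 1.001
d [0.0416 0.0429 0.0046] a [-0.0031 -0.0004 -0.0004] now [ 0.4429 -0.1021  0.2347] yaw -90.02 dist 0.06 t 36.35 q [-0.39 -0.38  1.99  0.    1.53  1.18]
```

```bash
python3 -m handwheel '[{"dx":0,"dy":0.04,"dz":0.003,"ax":0,"ay":0,"az":0},{"dx":0,"dy":0.065,"dz":0.003,"ax":0,"ay":0,"az":0},{"dx":0,"dy":0.065,"dz":0.003,"ax":0,"ay":0,"az":0},{"dx":0,"dy":0.065,"dz":0.003,"ax":0,"ay":0,"az":0}]'
python3 -c "
from h import *
d=grab('wrist','w17');d=grab('scene','s17')"
python3 go.py .438 -.103 .03 -90
```

```text
time: 36.85
tool_pos: [0.3791, -0.1026, 0.2298]
tool_rot: [0.0, -0.706, 0.708, -0.0]
contact_force: [0.3, -0.1, -0.1]
gripper_width: 1.003
d [ 0.0004 -0.0589  0.1998] a [ 0.0003  0.0005 -0.0016] now [ 0.3791 -0.1026  0.2298] yaw -90.09 dist 0.208 t 36.95 q [-0.45 -0.56  2.12  0.    1.58  1.12]
```

View pics/w17.png

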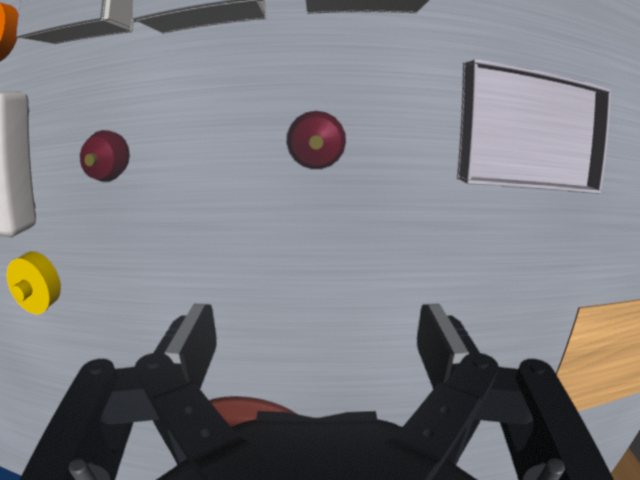

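View pics/s17.png

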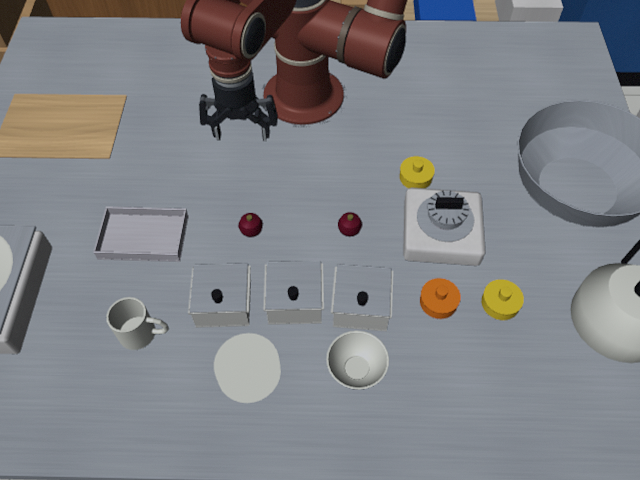

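```bash
python3 - <<'E'
from h import *
d=load('w17'); print('bA',ray(d,316.5,139,.023,True),ray(d,316,141,.052,True),'bB',ray(d,105,156,.023,True),ray(d,90,160,.052,True))
c=[ray(d,*p,.03,True) for p in [(468,60),(609,90),(601,190),(462,181)]]
print(np.round(c,4),np.mean(c,0))
E
```

```text
bA [ 0.43870043 -0.10306569  0.023     ] [ 0.43882302 -0.10264432  0.052     ] bB [0.43227188 0.11815341 0.023     ] [0.43219003 0.11851647 0.052     ]
[[ 0.5212 -0.2464  0.03  ]
 [ 0.5189 -0.4329  0.03  ]
 [ 0.4018 -0.4341  0.03  ]
 [ 0.4025 -0.2453  0.03  ]] [ 0.46107459 -0.3397026   0.03      ]
```

```bash
python3 -m handwheel '[{"dx":0,"dy":-0.03,"dz":0.02,"ax":0,"ay":0,"az":-0.18},{"dx":0,"dy":-0.06,"dz":0.04,"ax":0,"ay":0,"az":-0.36},{"dx":0,"dy":-0.06,"dz":0.06,"ax":0,"ay":0,"az":-0.54},{"dx":0,"dy":-0.06,"dz":0.08,"ax":0,"ay":0,"az":-0.72},{"dx":0,"dy":-0.06,"dz":0.1,"ax":0,"ay":0,"az":-0.9}]' 0
python3 go.py .4387 -.103 .11 0
python3 -m handwheel '[{"dx":0,"dy":0,"dz":0,"ax":0,"ay":0,"az":-0.17},{"dx":0,"dy":0,"dz":0,"ax":0,"ay":0,"az":-0.34},{"dx":0,"dy":0,"dz":0,"ax":0,"ay":0,"az":-0.5},{"dx":0,"dy":0,"dz":0,"ax":0,"ay":0,"az":-0.67},{"dx":0,"dy":0,"dz":0,"ax":0,"ay":0,"az":-0.67}]'
python3 go.py .4387 -.103 .010 0
```

```text
time: 37.58
tool_pos: [0.4391, -0.1026, 0.1287]
tool_rot: [-0.0, 0.945, -0.327, -0.001]
contact_force: [0.2, -0.4, 0.8]
gripper_width: 1.002
d [-0.      0.0005  0.0187] a [-3.000e-04  1.200e-03 -6.663e-01] now [ 0.4391 -0.1026  0.1287] yaw -38.18 dist 0.019 t 37.575 q [-0.4  -0.3   2.11  0.    1.33  0.27]
time: 38.2
tool_pos: [0.4389, -0.1027, 0.1295]
tool_rot: [-0.0, 1.0, -0.002, -0.0]
contact_force: [-0.5, 0.4, -0.0]
gripper_width: 0.998
d [-1.000e-04  4.000e-04  1.195e-01] a [-0.0005  0.0008 -0.0045] now [ 0.4389 -0.1027  0.1295] yaw -0.26 dist 0.119 t 38.2 q [-0.4  -0.3   2.11  0.    1.33 -0.39]
```

```bash
python3 -m handwheel '[{"dx":0,"dy":0,"dz":0.03,"ax":0,"ay":0,"az":0},{"dx":0,"dy":0,"dz":0.07,"ax":0,"ay":0,"az":0},{"dx":0,"dy":0,"dz":0.1,"ax":0,"ay":0,"az":0},{"dx":0,"dy":0,"dz":0.118,"ax":0,"ay":0,"az":0},{"dx":0,"dy":0,"dz":0.118,"ax":0,"ay":0,"az":0}]'
python3 -m handwheel '[{"dx":0,"dy":0,"dz":0,"ax":0,"ay":0,"az":0},{"dx":0,"dy":0,"dz":0,"ax":0,"ay":0,"az":0}]'
python3 go.py .4387 -.103 .010 0
```

```text
time: 38.83
tool_pos: [0.4371, -0.1022, 0.01]
tool_rot: [-0.001, 1.0, -0.003, -0.002]
contact_force: [0.7, 0.2, -0.4]
gripper_width: 0.997
time: 39.08
tool_pos: [0.4395, -0.1033, 0.0131]
tool_rot: [0.0, 1.0, -0.002, 0.001]
contact_force: [0.3, 0.3, 0.1]
gripper_width: 1.002
d [-0.0008 -0.0003  0.0031] a [ 0.0009 -0.0022 -0.0035] now [ 0.4395 -0.1033  0.0131] yaw -0.2 dist 0.003 t 39.075 q [-0.4  -0.12  2.17  0.    1.08 -0.39]
```

```bash
python3 -m handwheel '[{"dx":0,"dy":0,"dz":0.001,"ax":0,"ay":0,"az":0},{"dx":0,"dy":0,"dz":0.001,"ax":0,"ay":0,"az":0},{"dx":0,"dy":0,"dz":0.001,"ax":0,"ay":0,"az":0},{"dx":0,"dy":0,"dz":0.001,"ax":0,"ay":0,"az":0}]' 255
python3 -m handwheel '[{"dx":0,"dy":0,"dz":-0.02,"ax":0,"ay":0,"az":0},{"dx":0,"dy":0,"dz":-0.06,"ax":0,"ay":0,"az":0},{"dx":0,"dy":0,"dz":-0.1,"ax":0,"ay":0,"az":0},{"dx":0,"dy":0,"dz":-0.1,"ax":0,"ay":0,"az":0}]'
python3 -c "
from h import *
d=grab('wrist','w18')"
python3 go.py .4615 -.385 .11 0
```

```text
time: 39.58
tool_pos: [0.439, -0.1031, 0.0119]
tool_rot: [0.0, 1.0, -0.002, 0.0]
contact_force: [-1.9, 1.3, 5.6]
gripper_width: 0.614
time: 40.08
tool_pos: [0.4408, -0.1039, 0.1147]
tool_rot: [0.002, 1.0, -0.002, 0.004]
contact_force: [-0.5, -0.5, -1.4]
gripper_width: 0.612
d [0.0231 0.2817 0.0026] a [ 0.0012 -0.003  -0.0031] now [ 0.4393 -0.1032  0.1122] yaw -0.18 dist 0.283 t 40.125 q [-0.4  -0.28  2.12  0.    1.3  -0.39]
```

View pics/w18.png

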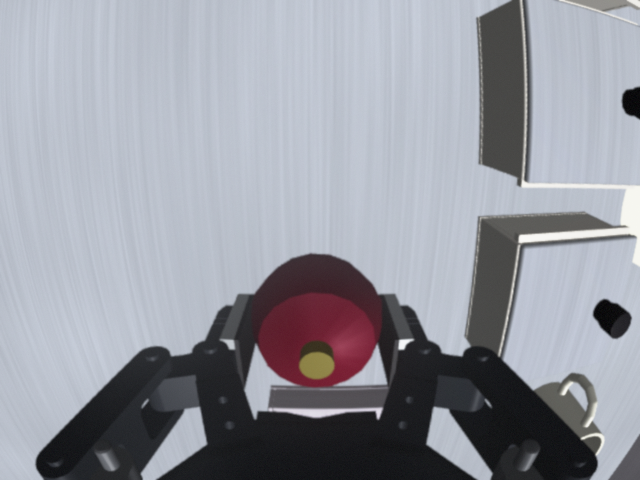

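```bash
python3 -m handwheel '[{"dx":0.004,"dy":0.05,"dz":0,"ax":0,"ay":0,"az":0},{"dx":0.009,"dy":0.11,"dz":0,"ax":0,"ay":0,"az":0},{"dx":0.014,"dy":0.17,"dz":0,"ax":0,"ay":0,"az":0},{"dx":0.019,"dy":0.23,"dz":0,"ax":0,"ay":0,"az":0},{"dx":0.023,"dy":0.27,"dz":0,"ax":0,"ay":0,"az":0}]'
python3 -m handwheel '[{"dx":0,"dy":0.012,"dz":0,"ax":0,"ay":0,"az":0},{"dx":0,"dy":0.012,"dz":0.02,"ax":0,"ay":0,"az":0},{"dx":0,"dy":0.012,"dz":0.04,"ax":0,"ay":0,"az":0},{"dx":0,"dy":0.012,"dz":0.05,"ax":0,"ay":0,"az":0},{"dx":0,"dy":0.012,"dz":0.05,"ax":0,"ay":0,"az":0}]'
python3 go.py .4615 -.385 .018 0
```

```text
time: 40.75
tool_pos: [0.4592, -0.3745, 0.1081]
tool_rot: [-0.001, 1.0, -0.002, -0.001]
contact_force: [-0.0, 0.6, -1.3]
gripper_width: 0.61
time: 41.38
tool_pos: [0.4598, -0.3832, 0.0589]
tool_rot: [-0.001, 1.0, -0.001, -0.001]
contact_force: [0.0, 0.4, -0.6]
gripper_width: 0.613
d [0.0018 0.0019 0.0409] a [-0.0025  0.0023 -0.0021] now [ 0.4598 -0.3832  0.0589] yaw -0.12 dist 0.041 t 41.375 q [-0.82  0.16  1.8   0.    1.18 -0.82]
```

```bash
python3 -m handwheel '[{"dx":0.0015,"dy":0.002,"dz":0.012,"ax":0,"ay":0,"az":0},{"dx":0.0015,"dy":0.002,"dz":0.024,"ax":0,"ay":0,"az":0},{"dx":0.0015,"dy":0.002,"dz":0.034,"ax":0,"ay":0,"az":0},{"dx":0.0015,"dy":0.002,"dz":0.04,"ax":0,"ay":0,"az":0},{"dx":0.0015,"dy":0.002,"dz":0.04,"ax":0,"ay":0,"az":0}]'
python3 -m handwheel '[{"dx":0,"dy":0,"dz":0,"ax":0,"ay":0,"az":0},{"dx":0,"dy":0,"dz":0,"ax":0,"ay":0,"az":0}]'
python3 -m handwheel '[{"dx":0,"dy":0,"dz":0.001,"ax":0,"ay":0,"az":0},{"dx":0,"dy":0,"dz":0.001,"ax":0,"ay":0,"az":0},{"dx":0,"dy":0,"dz":0.001,"ax":0,"ay":0,"az":0}]' 60
python3 -m handwheel '[{"dx":0,"dy":0,"dz":-0.03,"ax":0,"ay":0,"az":0},{"dx":0,"dy":0,"dz":-0.08,"ax":0,"ay":0,"az":0},{"dx":0,"dy":0,"dz":-0.12,"ax":0,"ay":0,"az":0},{"dx":0,"dy":-0.05,"dz":-0.15,"ax":0,"ay":0,"az":0},{"dx":0,"dy":-0.1,"dz":-0.17,"ax":0,"ay":0,"az":0}]'
python3 go.py .4323 .118 .2 0
python3 -c "
from h import *
d=grab('side','side19');d=grab('scene','s19')"
```

```text
time: 42.0
tool_pos: [0.4617, -0.3866, 0.02]
tool_rot: [-0.001, 1.0, -0.002, -0.0]
contact_force: [0.1, 0.5, -1.8]
gripper_width: 0.613
time: 42.25
tool_pos: [0.4624, -0.3873, 0.0214]
tool_rot: [0.0, 1.0, -0.002, 0.0]
contact_force: [-0.2, 0.4, -1.3]
gripper_width: 0.615
time: 42.62
tool_pos: [0.4622, -0.3871, 0.0201]
tool_rot: [0.0, 1.0, -0.001, 0.0]
contact_force: [0.7, 0.6, 0.2]
gripper_width: 0.762
time: 43.25
tool_pos: [0.4628, -0.2866, 0.1922]
tool_rot: [0.001, 1.0, -0.002, 0.001]
contact_force: [0.3, 0.8, -0.1]
gripper_width: 0.763
d [-0.0322 -0.4045 -0.0086] a [ 0.0017 -0.0025 -0.0043] now [ 0.4628 -0.2866  0.1922] yaw -0.25 dist 0.406 t 43.25 q [-0.69 -0.12  1.84  0.    1.41 -0.69]
```

View pics/s19.png

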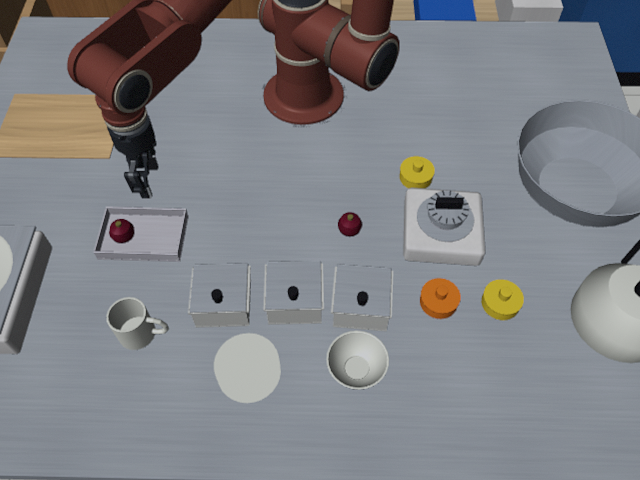

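```bash
python3 seg.py s19 | grep -i " 7[0-9]\.\|bgr \[3"
```

```text
1 [140.  70.] 14112 min [ 0.301 -0.352  0.197] max [ 0.536 -0.099  0.541] bgr [31. 32. 44.]
22 [350. 224.] 457 min [0.412 0.094 0.012] max [0.464 0.148 0.056] bgr [32. 18. 75.]
23 [122. 231.] 498 min [ 0.442 -0.414  0.013] max [ 0.495 -0.359  0.061] bgr [30.  16.  70.5]
```

```bash
python3 -m handwheel '[{"dx":-0.004,"dy":-0.05,"dz":0,"ax":0,"ay":0,"az":0},{"dx":-0.01,"dy":-0.11,"dz":0,"ax":0,"ay":0,"az":0},{"dx":-0.016,"dy":-0.17,"dz":0,"ax":0,"ay":0,"az":0},{"dx":-0.022,"dy":-0.23,"dz":0,"ax":0,"ay":0,"az":0},{"dx":-0.028,"dy":-0.29,"dz":0,"ax":0,"ay":0,"az":0}]' 0
python3 -m handwheel '[{"dx":-0.002,"dy":-0.04,"dz":0,"ax":0,"ay":0,"az":0},{"dx":-0.002,"dy":-0.04,"dz":0,"ax":0,"ay":0,"az":0},{"dx":-0.002,"dy":-0.04,"dz":0,"ax":0,"ay":0,"az":0}]'
python3 go.py .4325 .119 .11 0
python3 -c "
from h import *
d=grab('wrist','w20')"
```

```text
time: 43.98
tool_pos: [0.4348, 0.0045, 0.1897]
tool_rot: [0.0, 1.0, -0.002, 0.0]
contact_force: [0.8, -0.1, -0.6]
gripper_width: 0.998
time: 44.35
tool_pos: [0.4334, 0.0426, 0.1897]
tool_rot: [0.0, 1.0, -0.002, -0.0]
contact_force: [0.9, 0.2, -0.2]
gripper_width: 1.003
d [-0.0012 -0.0765  0.0796] a [ 0.0006  0.0003 -0.0032] now [0.4334 0.0426 0.1897] yaw -0.18 dist 0.11 t 44.35 q [-0.07 -0.4   2.08 -0.    1.46 -0.07]
```

View pics/w20.png

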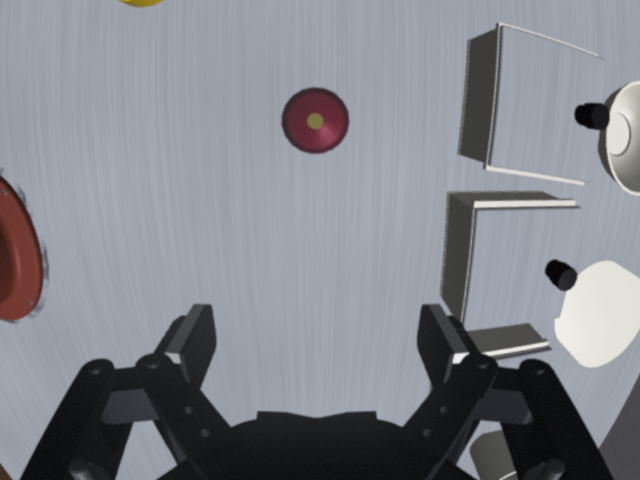

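```bash
python3 -c "
from h import *
d=load('w20');print(ray(d,315.5,120.5,.023,True))"
python3 -m handwheel '[{"dx":-0.0005,"dy":-0.05,"dz":0.02,"ax":0,"ay":0,"az":0},{"dx":-0.0005,"dy":-0.0765,"dz":0.05,"ax":0,"ay":0,"az":0},{"dx":-0.0005,"dy":-0.0765,"dz":0.08,"ax":0,"ay":0,"az":0},{"dx":-0.0005,"dy":-0.0765,"dz":0.08,"ax":0,"ay":0,"az":0}]'
python3 go.py .4325 .119 .012 0
```

```text
[0.43311774 0.11969517 0.023     ]
time: 44.9
tool_pos: [0.4312, 0.1185, 0.1071]
tool_rot: [0.0, 1.0, -0.002, -0.003]
contact_force: [0.6, 0.5, 0.6]
gripper_width: 1.0
d [ 0.0018 -0.0006  0.0951] a [ 0.0009  0.0062 -0.0046] now [0.4312 0.1185 0.1071] yaw -0.27 dist 0.095 t 44.9 q [ 0.1  -0.28  2.13 -0.    1.3   0.11]
```

```bash
python3 -m handwheel '[{"dx":0.001,"dy":-0.001,"dz":0.03,"ax":0,"ay":0,"az":0},{"dx":0.001,"dy":-0.001,"dz":0.06,"ax":0,"ay":0,"az":0},{"dx":0.001,"dy":-0.001,"dz":0.085,"ax":0,"ay":0,"az":0},{"dx":0.001,"dy":-0.001,"dz":0.096,"ax":0,"ay":0,"az":0},{"dx":0.001,"dy":-0.001,"dz":0.096,"ax":0,"ay":0,"az":0}]'
python3 -m handwheel '[{"dx":0,"dy":0,"dz":0,"ax":0,"ay":0,"az":0},{"dx":0,"dy":0,"dz":0,"ax":0,"ay":0,"az":0}]'
python3 go.py .4328 .1194 .012 0
```

```text
time: 45.52
tool_pos: [0.4345, 0.1201, 0.0143]
tool_rot: [0.0, 1.0, -0.002, -0.0]
contact_force: [0.2, -0.6, 0.0]
gripper_width: 1.002
time: 45.78
tool_pos: [0.4351, 0.1207, 0.0151]
tool_rot: [-0.0, 1.0, -0.002, 0.001]
contact_force: [0.4, 0.1, -0.3]
gripper_width: 0.999
d [-0.0023  0.0013  0.0031] a [-0.0002 -0.0024 -0.0031] now [0.4351 0.1207 0.0151] yaw -0.18 dist 0.004 t 45.775 q [ 0.11 -0.12  2.17 -0.    1.09  0.11]
```

```bash
python3 -m handwheel '[{"dx":-0.0018,"dy":0.001,"dz":0.0025,"ax":0,"ay":0,"az":0},{"dx":-0.0018,"dy":0.001,"dz":0.0025,"ax":0,"ay":0,"az":0},{"dx":-0.0018,"dy":0.001,"dz":0.0025,"ax":0,"ay":0,"az":0}]'
python3 -m handwheel '[{"dx":0,"dy":0,"dz":0,"ax":0,"ay":0,"az":0},{"dx":0,"dy":0,"dz":0,"ax":0,"ay":0,"az":0},{"dx":0,"dy":0,"dz":0,"ax":0,"ay":0,"az":0},{"dx":0,"dy":0,"dz":0,"ax":0,"ay":0,"az":0}]' 255
python3 -m handwheel '[{"dx":0,"dy":0,"dz":-0.02,"ax":0,"ay":0,"az":0},{"dx":0,"dy":0,"dz":-0.06,"ax":0,"ay":0,"az":0},{"dx":0,"dy":0,"dz":-0.1,"ax":0,"ay":0,"az":0},{"dx":0,"dy":0,"dz":-0.1,"ax":0,"ay":0,"az":0}]'
python3 go.py .4615 -.300 .11 0
```

```text
time: 46.15
tool_pos: [0.4322, 0.1197, 0.0113]
tool_rot: [-0.0, 1.0, -0.001, -0.0]
contact_force: [0.3, -0.8, 0.1]
gripper_width: 0.999
time: 46.65
tool_pos: [0.4329, 0.1198, 0.0121]
tool_rot: [-0.0, 1.0, -0.001, 0.0]
contact_force: [-1.7, -0.5, 5.3]
gripper_width: 0.614
time: 47.15
tool_pos: [0.4347, 0.1199, 0.1147]
tool_rot: [-0.0, 1.0, -0.001, 0.004]
contact_force: [-0.1, 0.7, -1.9]
gripper_width: 0.615
d [0.028  0.4199 0.0046] a [-0.0007 -0.0071 -0.0029] now [0.4347 0.1199 0.1147] yaw -0.17 dist 0.421 t 47.15 q [ 0.1  -0.29  2.12 -0.    1.3   0.11]
```

```bash
python3 -m handwheel '[{"dx":0.004,"dy":0.05,"dz":0,"ax":0,"ay":0,"az":0},{"dx":0.008,"dy":0.11,"dz":0,"ax":0,"ay":0,"az":0},{"dx":0.012,"dy":0.17,"dz":0,"ax":0,"ay":0,"az":0},{"dx":0.016,"dy":0.23,"dz":0,"ax":0,"ay":0,"az":0},{"dx":0.02,"dy":0.29,"dz":0,"ax":0,"ay":0,"az":0}]'
python3 -m handwheel '[{"dx":0.004,"dy":0.05,"dz":0,"ax":0,"ay":0,"az":0},{"dx":0.008,"dy":0.1,"dz":0,"ax":0,"ay":0,"az":0},{"dx":0.008,"dy":0.13,"dz":0,"ax":0,"ay":0,"az":0},{"dx":0.008,"dy":0.13,"dz":0,"ax":0,"ay":0,"az":0},{"dx":0.008,"dy":0.13,"dz":0,"ax":0,"ay":0,"az":0}]'
python3 go.py .4615 -.300 .06 0
```

```text
time: 47.78
tool_pos: [0.4501, -0.1718, 0.1093]
tool_rot: [-0.001, 1.0, -0.002, -0.001]
contact_force: [0.9, 0.7, -0.3]
gripper_width: 0.611
time: 48.4
tool_pos: [0.4581, -0.2992, 0.1095]
tool_rot: [-0.001, 1.0, -0.002, -0.001]
contact_force: [0.5, 0.4, -1.2]
gripper_width: 0.612
d [0.0035 0.0009 0.0495] a [-0.0024  0.0023 -0.003 ] now [ 0.4581 -0.2992  0.1095] yaw -0.17 dist 0.05 t 48.4 q [-0.71 -0.02  1.9   0.    1.27 -0.71]
```

```bash
python3 -m handwheel '[{"dx":0.003,"dy":0,"dz":0.02,"ax":0,"ay":0,"az":0},{"dx":0.003,"dy":0,"dz":0.04,"ax":0,"ay":0,"az":0},{"dx":0.003,"dy":0,"dz":0.06,"ax":0,"ay":0,"az":0},{"dx":0.003,"dy":0,"dz":0.075,"ax":0,"ay":0,"az":0},{"dx":0.003,"dy":0,"dz":0.085,"ax":0,"ay":0,"az":0}]'
python3 -m handwheel '[{"dx":0,"dy":0,"dz":0.003,"ax":0,"ay":0,"az":0},{"dx":0,"dy":0,"dz":0.005,"ax":0,"ay":0,"az":0},{"dx":0,"dy":0,"dz":0.005,"ax":0,"ay":0,"az":0}]'
python3 go.py .4615 -.300 .018 0
```

```text
time: 49.02
tool_pos: [0.4615, -0.3, 0.0248]
tool_rot: [-0.001, 1.0, -0.001, -0.001]
contact_force: [-0.3, 0.6, -0.9]
gripper_width: 0.609
time: 49.4
tool_pos: [0.4624, -0.3008, 0.0219]
tool_rot: [0.0, 1.0, -0.002, 0.0]
contact_force: [0.1, -0.0, -1.0]
gripper_width: 0.615
d [-0.0009 -0.0008  0.0039] a [ 0.0007 -0.0009 -0.0031] now [ 0.4624 -0.3008  0.0219] yaw -0.18 dist 0.004 t 49.4 q [-0.71  0.11  1.93  0.    1.1  -0.71]
```

```bash

python3 -m handwheel '[{"dx":0,"dy":0,"dz":0.003,"ax":0,"ay":0,"az":0},{"dx":0,"dy":0,"dz":0.003,"ax":0,"ay":0,"az":0}]' 
python3 -m handwheel '[{"dx":0,"dy":0,"dz":0,"ax":0,"ay":0,"az":0},{"dx":0,"dy":0,"dz":0,"ax":0,"ay":0,"az":0},{"dx":0,"dy":0,"dz":0,"ax":0,"ay":0,"az":0}]' 60
python3 -m handwheel '[{"dx":0,"dy":0,"dz":-0.03,"ax":0,"ay":0,"az":0},{"dx":0,"dy":0,"dz":-0.08,"ax":0,"ay":0,"az":0},{"dx":0,"dy":0,"dz":-0.12,"ax":0,"ay":0,"az":0},{"dx":0,"dy":-0.05,"dz":-0.15,"ax":0,"ay":0,"az":0},{"dx":-0.02,"dy":-0.1,"dz":-0.17,"ax":0,"ay":0,"az":0}]'
python3 -m handwheel '[{"dx":-0.05,"dy":0,"dz":-0.03,"ax":0,"ay":0,"az":0},{"dx":-0.07,"dy":0,"dz":-0.03,"ax":0,"ay":0,"az":0},{"dx":-0.07,"dy":0,"dz":-0.03,"ax":0,"ay":0,"az":0},{"dx":-0.07,"dy":0,"dz":-0.03,"ax":0,"ay":0,"az":0}]'
python3 -c "
from h import *
d=grab('side','side21');d=grab('scene','scene21')"
python3 seg.py scene21; python3 seg.py scene0 | grep "^3[3-9]"
```

```text
time: 49.65
tool_pos: [0.4619, -0.3004, 0.0183]
tool_rot: [-0.0, 1.0, -0.002, -0.0]
contact_force: [-0.3, 0.1, -1.5]
gripper_width: 0.606
time: 50.02
tool_pos: [0.4622, -0.3006, 0.0186]
tool_rot: [0.0, 1.0, -0.002, 0.0]
contact_force: [0.0, -0.1, -0.0]
gripper_width: 0.771
time: 50.65
tool_pos: [0.4432, -0.2, 0.1909]
tool_rot: [0.001, 1.0, -0.002, 0.002]
contact_force: [0.5, 0.9, 0.6]
gripper_width: 0.762
time: 51.15
tool_pos: [0.3726, -0.2002, 0.2181]
tool_rot: [-0.0, 1.0, -0.002, -0.0]
contact_force: [0.1, 0.3, 1.0]
gripper_width: 0.766
table z -0.0020127093731553414
1 [184.  49.] 8859 min [ 0.262 -0.27   0.222] max [ 0.446 -0.063  0.541] bgr [33. 34. 43.]
6 [554. 186.] 2717 min [0.2   0.489 0.012] max [0.472 0.7   0.123] bgr [89. 83. 79.]
15 [440. 220.] 6636 min [0.235 0.235 0.012] max [0.537 0.413 0.137] bgr [149. 145. 146.]
16 [140. 233.] 1179 min [ 0.398 -0.437  0.012] max [ 0.529 -0.25   0.034] bgr [121. 114. 114.]
17 [134. 235.] 996 min [ 0.443 -0.413  0.012] max [ 0.514 -0.3    0.06 ] bgr [29. 16. 70.]
18 [ 19. 280.] 4633 min [ 0.494 -0.619  0.012] max [ 0.754 -0.536  0.109]
[... 790 characters left out ...]
  0.012] max [ 0.844 -0.016  0.059] bgr [178. 183. 180.]
33 [220. 294.] 3513 min [ 0.567 -0.208  0.012] max [ 0.686 -0.083  0.1  ] bgr [145. 137. 132.]
34 [362. 296.] 3504 min [0.568 0.081 0.012] max [0.687 0.208 0.1  ] bgr [146. 138. 132.]
35 [440. 297.] 1198 min [0.573 0.266 0.012] max [0.657 0.347 0.056] bgr [ 30. 101. 180.]
36 [503. 298.] 1210 min [0.574 0.395 0.012] max [0.658 0.477 0.056] bgr [ 44. 162. 180.]
37 [133. 322.] 1693 min [ 0.661 -0.353  0.012] max [ 0.738 -0.241  0.089] bgr [107. 111. 108.]
38 [358. 357.] 1886 min [0.707 0.074 0.012] max [0.827 0.191 0.054] bgr [162.  166.  163.5]
39 [247. 367.] 3546 min [ 0.719 -0.14   0.012] max [ 0.844 -0.016  0.058] bgr [176. 181. 178.]
```

View pics/scene21.png

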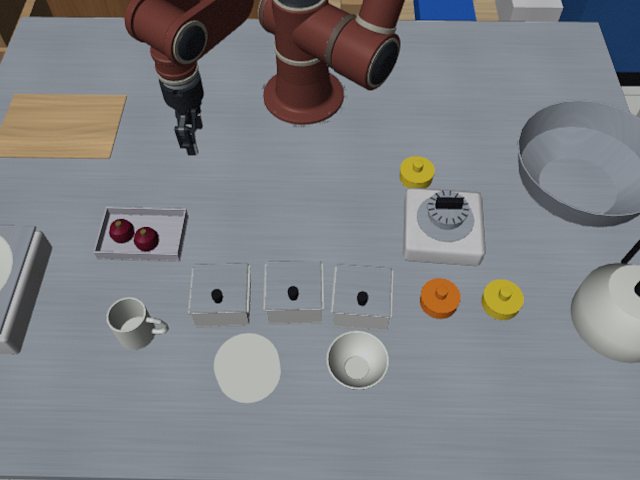

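View pics/side21.png

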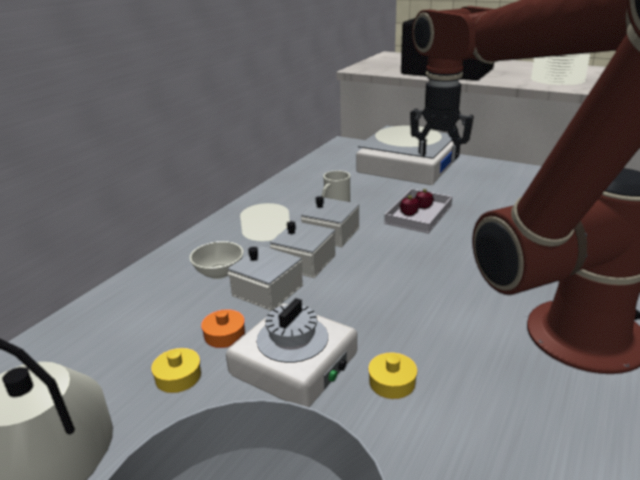

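```bash
sed -i "s/'scene0'/'scene21'/;s/'side0'/'side21'/" seg2.py; python3 seg2.py | grep -v "^cap"; python3 - <<'E'
from h import *
for n,dz in [('scene21',.002),('side21',-.001)]:
    d=load(n);P=cloud(d);P[...,2]+=dz
    r=np.hypot(P[...,0]-.445,P[...,1]-.324)
    m=(r<.05)&(d['z_map']>0)&(P[...,2]>.075)
    q=P[m]; pl=q[(q[:,2]>.1)&(q[:,2]<.12)]; b=q[q[:,2]>.125]
    print(n,np.median(pl[:,2]),len(pl),np.median(b[:,2]),len(b), np.linalg.lstsq(np.c_[pl[:,:2],np.ones(len(pl))],pl[:,2],rcond=None)[0])
im=cv2.imread('pics/scene21.png')[195:270,85:200];cv2.imwrite('pics/tray21.png',cv2.resize(im,None,fx=6,fy=6,interpolation=cv2.INTER_CUBIC))
E
```

```text
scene21
b1 top 0.0701 ((626.64990234375, -144.53912353515625), (113.594482421875, 119.23757934570312), 2.9290106296539307) knob [ 0.6568 -0.143   0.0959] [ 0.6561 -0.1431  0.0956] 97
b2 top 0.07 ((616.81591796875, 4.595649719238281), (113.90284729003906, 118.97728729248047), 2.597478151321411) knob [0.6479 0.0057 0.096 ] [0.6471 0.0057 0.0956] 96
b3 top 0.0701 ((627.0884399414062, 143.31138610839844), (119.51716613769531, 114.09870147705078), 87.01541137695312) knob [0.6572 0.1414 0.0957] [0.6574 0.1415 0.0962] 96
cutter 0.06730656759033704 ((448.4418029785156, 323.6886901855469), (162.959716796875, 164.17420959472656), 85.81149291992188)
tray ((463.64666748046875, -343.7624816894531), (187.0809783935547, 129.60995483398438), 89.42658996582031)
red [179.  27.] 4679 [ 0.3729 -0.1684  0.4806] [0.1458 0.2    0.1252] 0.5432294187450012
red [121. 231.] 412 [ 0.4676 -0.3856  0.0372] [0.0499 0.0534 0.0341] 0.05424305241190175
red [146. 239.] 411 [ 0.4897 -0.3269  0.0399] [0.0493 0.0515 0.0362] 0.05797333540791838
side21
b1 top 0.0696 ((621.6359252929688, -144.15676879882812), (111.226493835
[... 349 characters left out ...]
65625, 113.0849380493164), 86.70502471923828) knob [0.6504 0.1433 0.095 ] [0.652  0.1422 0.0944] 66
cutter 0.0665607724938877 ((440.92254638671875, 327.0421142578125), (161.5590057373047, 160.13430786132812), 85.93733215332031)
tray ((458.3032531738281, -344.53924560546875), (192.28639221191406, 125.75379180908203), 88.84529113769531)
red [448.  40.] 2156 [ 0.568  -0.7035  0.3587] [0.5358 1.2667 0.3656] 0.5414524046451518
red [416. 203.] 441 [ 0.4684 -0.3438  0.0312] [0.0643 0.0884 0.0421] 0.05221046777035432
scene21 0.10694538906165607 910 0.1312525688473808 180 [-0.00765994 -0.00160632  0.1113895 ]
side21 0.10679788189339667 1197 0.1317642740843164 236 [ 0.01521649 -0.01782161  0.10670914]
```

View pics/tray21.png

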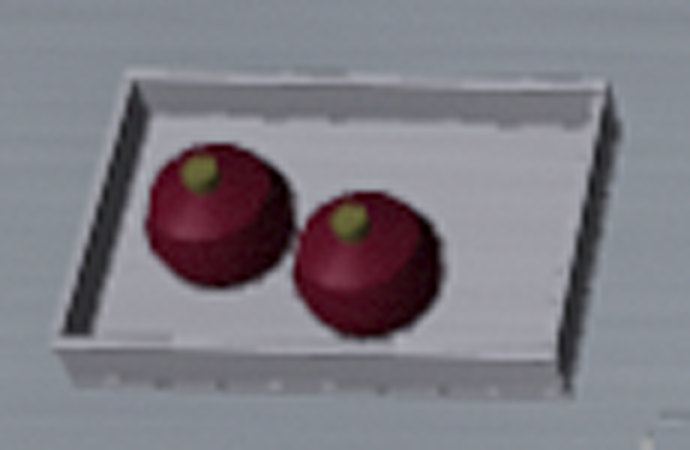

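```bash
python3 -c "
from plant import manip
print(manip.job_done(), manip.state()['time'])"
```

```text
the job is handed in; nothing more can be done
the job is handed in; nothing more can be done
```

The cutter is ready and the job was handed in at about 51 s.

- **Cap:** it is in box3, which was empty when opened. I did not reopen the box after closing it.
- **Disc:** it was in box2. I lowered it onto the drum until it touched the dogs, then turned it with a loose grip until it dropped. The last scene and side pictures put its plate at 107 mm and the bar top at about 132 mm, against 107 and 133 mm when home. It also turned stiffly.
- **Beetroots:** I found only two; box1 was empty when I opened it and shut it again. Both stand upright in the feed tray. The second one ended about 3 to 4 cm from where I set it, probably the announced knock, but well inside the walls.
- **Boxes:** never more than one was open. All lids were pushed to their stop, and the knobs are back within about 1 mm of their starting places.
- **Crockery and look-alikes:** the saucers, bowl, mug, and the orange cap and the yellow cap beside it have not moved. I checked the second yellow cap, next to the cutter, only by eye.

The scene and side cameras differed by 5 to 7 mm in x, so I used wrist-camera positions for grasps and placings. Those agreed with touch to within about 1 mm.

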